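# Clear the weighing bench: pyramid the sample vials, bin the empties

## Task

Clear the weighing bench. Lay every capped sample vial in the white metal storage cradle, on its side: three next to each other between the two cheeks, then the rest saddled in the gaps on top to make a neat pyramid. Push every open empty bottle through the sprung flap of the glass-waste box, so that it drops inside and the flap shuts behind it, and leave the white jar, the balance weight and the crucible that stand among them where they are.

Things in the scene. Friction and masses are not known exactly. Their poses are not given: they have to be found in the camera images.
- vial0: capped sample vial LYING in the tray: cylinder 40 mm in diameter, 64 mm long, flat ends (amber glass, paper label; the last 22 mm a black cap of the same diameter). Origin on its axis at half length, x along the axis to the cap (at the start within 15 deg of world x). 60 to 100 g; rolls when pushed. Gripped by its two ends (64 mm), its side neighbours are not in the way. May be absent (None)
- vial1: capped sample vial LYING in the tray: cylinder 40 mm in diameter, 64 mm long, flat ends (amber glass, paper label; the last 22 mm a black cap of the same diameter). Origin on its axis at half length, x along the axis to the cap (at the start within 15 deg of world x). 60 to 100 g; rolls when pushed. Gripped by its two ends (64 mm), its side neighbours are not in the way. May be absent (None)
- vial2: capped sample vial LYING in the tray: cylinder 40 mm in diameter, 64 mm long, flat ends (amber glass, paper label; the last 22 mm a black cap of the same diameter). Origin on its axis at half length, x along the axis to the cap (at the start within 15 deg of world x). 60 to 100 g; rolls when pushed. Gripped by its two ends (64 mm), its side neighbours are not in the way. May be absent (None)
- vial3: capped sample vial LYING in the tray: cylinder 40 mm in diameter, 64 mm long, flat ends (amber glass, paper label; the last 22 mm a black cap of the same diameter). Origin on its axis at half length, x along the axis to the cap (at the start within 15 deg of world x). 60 to 100 g; rolls when pushed. Gripped by its two ends (64 mm), its side neighbours are not in the way. May be absent (None)
- vial4: capped sample vial LYING in the tray: cylinder 40 mm in diameter, 64 mm long, flat ends (amber glass, paper label; the last 22 mm a black cap of the same diameter). Origin on its axis at half length, x along the axis to the cap (at the start within 15 deg of world x). 60 to 100 g; rolls when pushed. Gripped by its two ends (64 mm), its side neighbours are not in the way. May be absent (None)
- vial5: capped sample vial LYING in the tray: cylinder 40 mm in diameter, 64 mm long, flat ends (amber glass, paper label; the last 22 mm a black cap of the same diameter). Origin on its axis at half length, x along the axis to the cap (at the start within 15 deg of world x). 60 to 100 g; rolls when pushed. Gripped by its two ends (64 mm), its side neighbours are not in the way. May be absent (None)
- empty0: emptied open weighing bottle STANDING in the tray, no cap: a glass cylinder 30 mm in diameter and 56 mm tall with an open mouth. Origin under the middle of its foot, z axis up towards the mouth. 30 to 55 g. May be absent (None)
- empty1: emptied open weighing bottle STANDING in the tray, no cap: a glass cylinder 30 mm in diameter and 56 mm tall with an open mouth. Origin under the middle of its foot, z axis up towards the mouth. 30 to 55 g. May be absent (None)
- empty2: emptied open weighing bottle STANDING in the tray, no cap: a glass cylinder 30 mm in diameter and 56 mm tall with an open mouth. Origin under the middle of its foot, z axis up towards the mouth. 30 to 55 g. May be absent (None)
- cradle: white metal cradle, fixed in the tray. Floor plate 44 mm (x) by 130 mm (y), top face 12 mm up; at each y end a cheek rising 34 mm above it, 124 mm apart inside: three vials along x fill it, 4 mm spare. Open at the x sides, where the vial ends overhang 10 mm and fingers fit. Origin under its middle on the tray floor, z up. Vial axis above it: bottom row 32 mm, second about 66, top about 100
- tray: shallow steel spill tray with a grey liner, fixed on the bench, that the vials, the empties and the cradle start in: floor 385 mm (x) by 700 mm (y), upper face 2 mm above the bench, with a thin rim all round, 18 mm high above the bench, that stops rolling things. Origin on the bench under its middle
- waste: white glass-waste box, fixed, 168 x 198 x 200 mm high (x, y, z), flat grey lid. In the lid, centred, a mouth 64 mm (x) by 116 mm (y) closed by a sprung flap. Origin on the bench under the middle of the box. Empty inside, 185 mm deep
- waste_mouth (a point): middle of the mouth, level with the upper face of the lid (200 mm up); axes as the box's
- flap (a joint): dark flap in the mouth, hinged on the mouth's +x edge, free edge at -x, 61 mm from the hinge; 0 = shut, level; grows as it swings down into the box, to 1.5 rad. A weak spring (under 1 N at the edge) shuts it. A bottle pushed straight down 10 mm to the -x side of the mouth's middle is past the free edge once its foot is 60 mm below the lid; let go earlier, it may sit on the flap
- jar: bystander: white plastic jar with a red screw lid, 54 mm in diameter, 58 mm tall, origin under its foot; leave alone
- weight: bystander: polished 500 g balance weight with a knob, 38 mm in diameter, 62 mm tall, origin under its foot; leave alone
- crucible: bystander: white porcelain crucible with lid, 52 mm in diameter, 50 mm tall, origin under its foot; leave alone

How it is judged:
By the outcome, as a careful person would: the job done as asked, in the order asked, and still so for the second after the job is handed in, with the robot touching nothing.
Of vial0, vial1, vial2, vial3, vial4, vial5 only 4 to 6 are there at a start; the rules pass over those that are not, and their reading is None.
Of empty0, empty1, empty2 only 2 to 3 are there at a start; the rules pass over those that are not, and their reading is None.
At some moment in a run one of vial0, vial1, vial2, vial3, vial4, vial5, empty0, empty1, empty2 may be knocked a few centimetres aside while the robot is not near it.
Once in a run the grip may slacken for a moment while it holds something.
It also fails if it takes over 210 s, if anything falls off the work surface, if the arm or the gripper's body presses on something with over 40 N, if the wrist force passes 120 N, or if a joint passes its speed limit or range.

## Robot

A 6-joint arm with a two-finger parallel gripper is mounted at the origin on the work surface. World frame = base frame: x ahead of the robot, y to its left, z up, the work surface at z = 0. Lengths are in mm, angles in degrees, forces in N, time in s.
With the tool pointing down it reaches from about 350 to 850 mm from the base axis. Payload 8.1 kg.
Tool frame: the origin (TCP) lies at the very end of the fingers, on their centre line; the grasp point (between the pads) lies 19 mm behind it; z points along the fingers, y is the direction in which the jaws open and shut (so a half turn about z gives the same grasp; the last joint's range is limited). The gripper opens to 85 mm and grips with 20 to 120 N. Pads are 22 mm wide; open, the fingers measure 114 mm over their backs; the gripper's body (76 mm by 85 mm) begins 54 mm behind the grasp point. The pads swing forward as they close: fully open they stand 13 mm farther back than shut.
Start: joints at [-71.585, 7.471, 85.268, -0, 87.261, -4.893], TCP at [237.423, -551.031, 231.292] pointing down, gripper open.
Joint ranges: [-169.43, 169.43], [-51.17, 129.36], [1.28, 143.12], [-76.62, 256.62], [0, 156.53], [-152.29, 152.29]. Speed limits (degrees/s): [136.94, 136.94, 159.86, 180, 180, 180].

## Interface

Orientations are given as [roll, pitch, yaw] about the fixed x, y, z axes, in that order (R = Rz(yaw) Ry(pitch) Rx(roll)).
In Python, from bench import sensors, viewer, job gives the robot as it stands.
- The arm moves only by the shell command python3 -m pendant 'ROWS' [FORCE]. ROWS is JSON, one flat list of numbers, 5 for each row, row after row: the shift along the world's x, y, z in mm, then the turn about the world's z in rad, then the finger opening in mm, from 0 to 85.4. In form: [x, y, z, twist, hand, x, y, z, twist, hand, ...]. A call has 1 to 12 rows; each row shifts and turns the pose as measured when the row begins; what a row does not reach is not made up. A row lasts 1/12 s, in which the tool goes at most 41.7 mm and 7.16 degrees, less where a joint would pass 70% of its speed; a pose out of reach is approached as far as the arm can. A call with a gripper value outside its range is refused whole. The fingers move at their own pace and stop on an object; FORCE is the grip in N (left out, the last holds). Time passes only in rows, so rows that do not move let the fingers close. It gives the time, the measured TCP pose, the force and the opening at its end, in the units of the state.
- sensors.sense(): the state, without advancing time (a new reading comes with each control period).
- viewer.snapshot(name): name is "scene" or "side" or "wrist"; returns a dict with "frame" (400x640x3 uint8, blue, green, red), "z_map" (400x640 float32, mm along the optical axis (not along the pixel's ray), 0 where there is no reading), "fx", "fy", "cx", "cy" (pixels), "view" (4x4, takes a point from world to camera coordinates). Camera axes: x right, y down, z forward; pixel columns grow to the right and rows downward; lengths in mm; the calibration is good to about 2 mm. A picture is of the moment at which its call begins.
- job.hand_in(): hands the job in, once; it reports no verdict.
The state is a dict: "time": time; "joint_pos": joint angles; "qd": joint speeds; "joint_efforts": joint torques, N m; "tool_pos": TCP position; "tcp_rot": TCP orientation; "ft_force": force on the tool from outside, world axes, zero at the start; "wrist_torque": the same for the moment, N m; "finger_gap": finger opening in mm.
Only numpy, scipy, OpenCV 4.12 (cv2) and the standard library are available. Lean on these libraries where they do the work, as an engineer would, in place of code of your own. Each camera call takes 0.05 s, during which the arm holds its last target.

## Working session

There is one attempt and no reset: what is moved stays moved. The work goes in short steps, Python scripts to look and compute and a shell command to move; the robot and the scene stay as the last step left them, time stands still between calls to the robot, and variables do not carry over. Pictures are saved under pics/ and viewed, and the job is handed in when it is done.

```bash
ls; mkdir -p pics; cat > h.py <<'E'
import numpy as np,cv2
from bench import sensors,viewer,job
def snap(n,f=None):
    s=viewer.snapshot(n)
    if f: cv2.imwrite('pics/'+f,s['frame'])
    return s
def world(s,u,v,z=None):
    V=np.linalg.inv(np.array(s['view'])); d=s['z_map'][int(v),int(u)] if z is None else z
    c=np.array([(u-s['cx'])/s['fx']*d,(v-s['cy'])/s['fy']*d,d,1]); return (V@c)[:3]
def cloud(s):
    d=s['z_map']; v,u=np.indices(d.shape)
    c=np.stack([(u-s['cx'])/s['fx']*d,(v-s['cy'])/s['fy']*d,d,np.ones_like(d)],-1)
    w=c@np.linalg.inv(np.array(s['view'])).T
    w=w[...,:3]; w[d==0]=np.nan; return w
E
python3 - <<'E'
from h import *
for n in ('scene','side','wrist'):
    s=snap(n,n+'0.png'); V=np.linalg.inv(np.array(s['view'])); print(n,s['fx'],V[:3,3],V[:3,2])
print(sensors.sense())
E
```

```text
pics
scene 369.6348827031482 [1134.03309251 -321.29783396  724.97646205] [-0.64092151  0.35590321 -0.68011215]
side 499.60046306356537 [ 466.38404494 1150.10535187  920.3595819 ] [ 0.08267177 -0.83090873 -0.55023273]
wrist 356.74836119979904 [ 301.24039657 -524.17192775  372.84485126] [-0.24861831 -0.10615402 -0.96276698]
{'time': 0.15, 'joint_pos': array([-7.15843545e+01,  7.50469898e+00,  8.53147860e+01, -4.08304160e-04,
        8.72640755e+01, -4.89289837e+00]), 'qd': array([ 0.03059462, -0.12033393, -0.12101879,  0.06255058,  0.0282564 ,
       -0.04228543]), 'joint_efforts': array([ 8.74701200e-04, -5.70062149e+01, -5.01157522e+01, -2.02763968e-04,
        9.66605614e-03, -3.66338622e-05]), 'tool_pos': array([ 237.29126339, -550.60983386,  230.49186737]), 'tcp_rot': array([-1.79916709e+02, -6.72083745e-03,  2.33085588e+01]), 'ft_force': array([ 0.02658974, -0.3280439 ,  0.58465529]), 'wrist_torque': array([-0.00784789,  0.03922046,  0.04826262]), 'finger_gap': 85.48968932468031}
```

View pics/scene0.png

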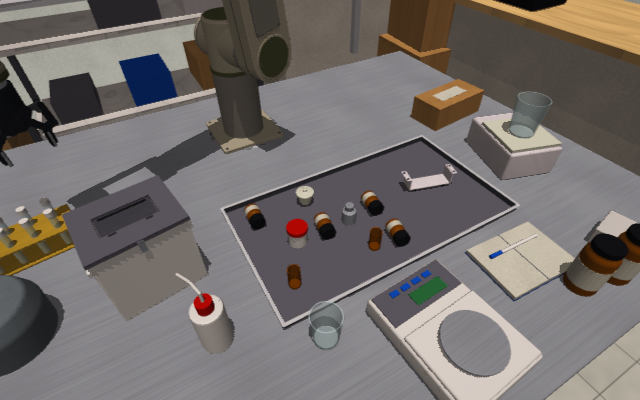

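View pics/side0.png

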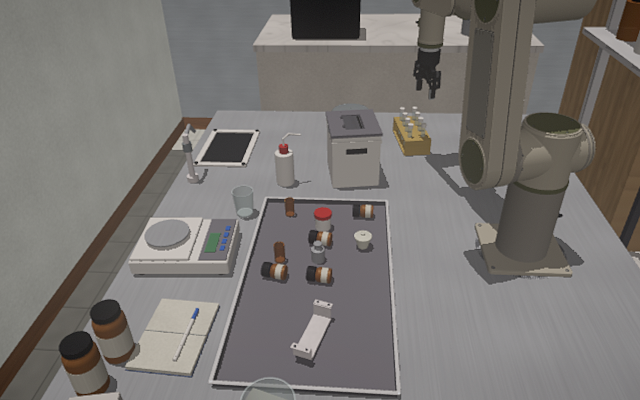

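View pics/wrist0.png

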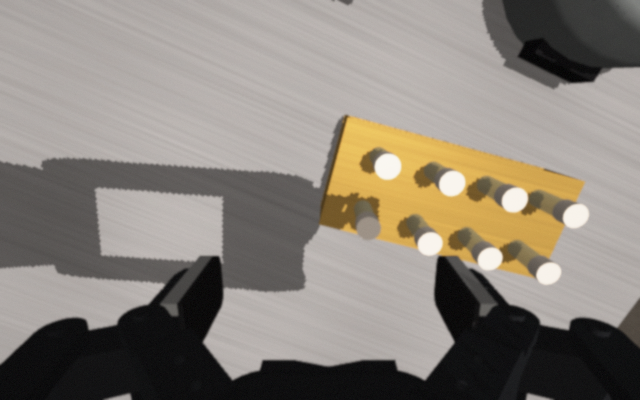

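The scene view shows 4 vials at about (255,217), (325,225), (372,203) and (398,232), and 2 standing empties at (294,277) and (375,238). The cradle is at (430,178) and the waste box at (130,215). The side view agrees. Next I build an orthographic view from the depth.

```bash
cat >> h.py <<'E'
def ortho(names,x0,x1,y0,y1,res=1.0,zmin=-50,fn=None,scale=1):
    # image: columns = -y (left is +y), rows = -x (top is +x)
    W=int((y1-y0)/res);H=int((x1-x0)/res); Z=np.full((H,W),np.nan);C=np.zeros((H,W,3),np.uint8)
    P=[];Q=[]
    for n in names:
        s=viewer.snapshot(n) if isinstance(n,str) else n
        w=cloud(s);P.append(w.reshape(-1,3));Q.append(s['frame'].reshape(-1,3))
    P=np.concatenate(P);Q=np.concatenate(Q);m=np.isfinite(P[:,0])&(P[:,2]<260);P=P[m];Q=Q[m]
    o=np.argsort(P[:,2]);P=P[o];Q=Q[o]
    c=((y1-P[:,1])/res).astype(int);r=((x1-P[:,0])/res).astype(int)
    k=(c>=0)&(c<W)&(r>=0)&(r<H);Z[r[k],c[k]]=P[k,2];C[r[k],c[k]]=Q[k]
    if fn: cv2.imwrite('pics/'+fn,cv2.resize(C,None,fx=scale,fy=scale,interpolation=0))
    return Z,C
E
python3 - <<'E'
from h import *
sc=snap('scene');sd=snap('side')
for nm,s in(('sc',sc),('sd',sd)):
    w=cloud(s);
    # waste lid points
    m=(abs(w[...,2]-200)<6)&(w[...,1]<-250)&(abs(w[...,0]-500)<200); p=w[m]; print(nm,'lid',p.min(0),p.max(0),len(p),np.median(p[:,2]))
    q=w[np.isfinite(w[...,0])&(abs(w[...,2])<6)];print(np.median(q[:,2]))
Z,C=ortho([sc,sd],280,760,-400,400,1,fn='o0.png')
E
```

```text
sc lid [ 388.29898706 -518.4672205   194.00711144] [ 586.09227941 -296.80907287  205.95749473] 6184 200.11377021188872
1.1639209940425417
sd lid [  304.71535946 -2291.8358704    194.03053831] [ 699.50808899 -291.2486826   205.89103068] 1421 199.1536965397704
0.43726862634355257
```

View pics/o0.png

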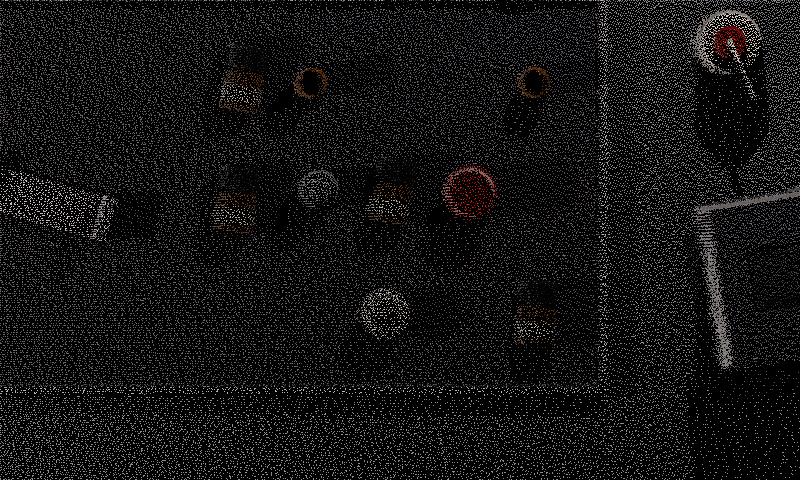

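```bash
cat >> h.py <<'E'
from scipy.optimize import least_squares
def pts(names=('scene','side')):
    P=[];Q=[]
    for n in names:
        s=viewer.snapshot(n) if isinstance(n,str) else n
        w=cloud(s).reshape(-1,3);m=np.isfinite(w[:,0]);P.append(w[m]);Q.append(s['frame'].reshape(-1,3)[m])
    return np.concatenate(P),np.concatenate(Q)
def fitvial(P,Q,x,y,yaw=0,z=22,rad=48,zlo=6):
    m=(np.hypot(P[:,0]-x,P[:,1]-y)<rad)&(P[:,2]>z-22+zlo)&(P[:,2]<z+24)
    p=P[m];q=Q[m].astype(float)
    def sdf(t):
        c,s=np.cos(t[2]),np.sin(t[2]);d=p-np.array([t[0],t[1],t[3]])
        a=d[:,0]*c+d[:,1]*s;b=-d[:,0]*s+d[:,1]*c
        r=np.hypot(b,d[:,2])-20;e=np.abs(a)-32
        return np.where((r>0)&(e>0),np.hypot(np.maximum(r,0),np.maximum(e,0)),np.maximum(r,e))
    best=None
    for y0 in(-.2,0,.2):
        r=least_squares(sdf,[x,y,np.radians(yaw)+y0,z],loss='soft_l1',f_scale=1)
        if best is None or r.cost<best.cost:best=r
    t=best.x;c,s=np.cos(t[2]),np.sin(t[2]);a=(p[:,0]-t[0])*c+(p[:,1]-t[1])*s
    g=q.sum(1)
    return t[0],t[1],np.degrees(t[2]),t[3],np.sqrt(np.mean(np.clip(best.fun,-5,5)**2)),len(p),'capside bright +/-: %.0f %.0f'%(g[a>14].mean() if (a>14).any() else -1,g[a<-14].mean() if (a<-14).any() else -1)
def fitbottle(P,x,y,z=2,R=15,H=56,rad=28):
    m=(np.hypot(P[:,0]-x,P[:,1]-y)<rad)&(P[:,2]>z+8)&(P[:,2]<z+H+5);p=P[m]
    f=lambda t:np.hypot(p[:,0]-t[0],p[:,1]-t[1])-R
    r=least_squares(f,[x,y],loss='soft_l1');return r.x,len(p),p[:,2].max(),np.sqrt(np.mean(r.fun**2))
E
python3 - <<'E'
from h import *
sc=snap('scene');sd=snap('side')
P,Q=pts((sc,sd))
for x,y in((683,160),(562,165),(563,12),(447,-135)):
    print(['%.1f'%v if not isinstance(v,str) else v for v in fitvial(P,Q,678 if x==683 else x+10,y-0)])
for x,y in((698,90),(699,-134)):print('empty',fitbottle(P,x,y))
for n,x,y,R,H in(('jar',588,-70,27,58),('weight',592,82,19,62),('cruc',466,15,26,50)):print(n,fitbottle(P,x,y,R=R,H=H,rad=R+10))
m=(P[:,2]>8)&(P[:,2]<55)&(P[:,1]>270)&(P[:,1]<450)&(abs(P[:,0]-540)<110)
p=P[m]; print('cradle',len(p),p.min(0),p.max(0))
np.save('cr.npy',p)
f=p[abs(p[:,2]-12)<2.5];h=p[p[:,2]>40]
for a in(f,h):print(len(a),cv2.minAreaRect(a[:,:2].astype(np.float32)),np.median(a[:,2]))
lid=P[(abs(P[:,2]-200)<4)&(P[:,1]<-250)&(P[:,1]>-560)&(abs(P[:,0]-490)<130)]
print(cv2.minAreaRect(lid[:,:2].astype(np.float32)))
ortho([sc,sd],360,620,-560,-270,1,fn='w.png',scale=2)
ortho([sc,sd],450,640,250,450,1,fn='c.png',scale=3)
E
```

```text
['681.0', '155.3', '-12.0', '22.1', '1.8', '823.0', 'capside bright +/-: 81 328']
['560.0', '162.8', '-7.4', '22.0', '2.0', '744.0', 'capside bright +/-: 85 342']
['568.8', '7.0', '-9.8', '22.3', '1.9', '695.0', 'capside bright +/-: 78 343']
['446.0', '-136.5', '-3.4', '22.2', '2.0', '637.0', 'capside bright +/-: 81 379']
empty (array([675.82440237,  88.75570287]), 291, np.float64(60.60338589609569), np.float64(1.645988384796763))
empty (array([ 698.07542618, -132.47892201]), 280, np.float64(60.94005568647526), np.float64(6.371169607188018))
jar (array([562.5681002 , -70.59750967]), 697, np.float64(63.96426085626774), np.float64(8.280587858625257))
weight (array([592.64198795,  84.6255631 ]), 374, np.float64(66.12922038699469), np.float64(7.091017882601776))
cruc (array([473.00299555,  24.37244481]), 413, np.float64(54.160643541012064), np.float64(10.188834242099448))
cradle 1801 [444.24859441 283.00704679   8.12739112] [601.99097599 442.37105082  54.1992963 ]
571 ((559.0916137695312, 362.7166748046875), (131.52098083496094, 47.6278076171875), 74.26409149169922) 13.145552307455546
390 ((560.0919189453125, 361.64556884765625), (156.84097290039062, 48.81721878051758), 73.76436614990234) 48.85818726990772
((486.6459655761719, -406.83074951171875), (173.87762451171875, 209.4387969970703), 9.357937812805176)
```

View pics/w.png

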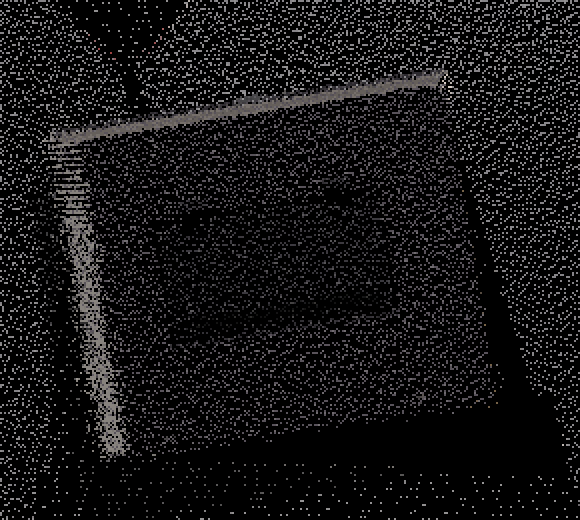

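View pics/c.png

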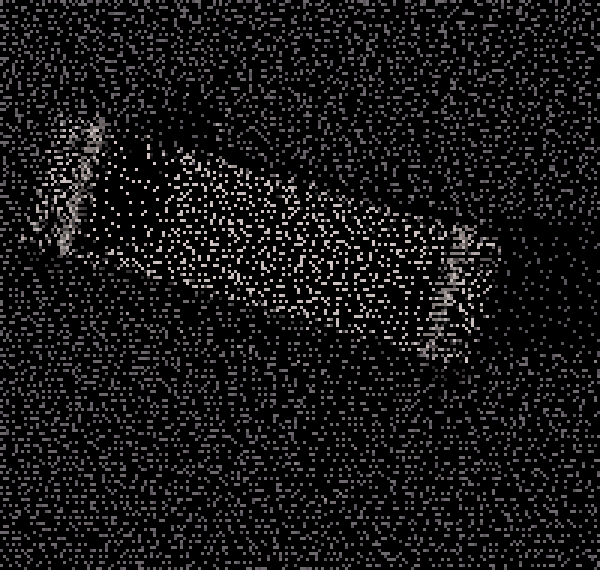

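```bash
python3 -m pendant '[17.5,34.5,0,0.092,85,17.5,34.5,0,0.092,85,17.5,34.5,0,0.092,85,17.5,34.5,0,0.092,85,17.5,34.5,0,0.092,85,17.5,34.5,0,0.092,85,17.5,34.5,0,0.092,85,17.5,34.5,0,0.092,85,17.5,34.5,0,0.092,85,17.5,34.5,0,0.092,85,17.5,34.5,0,0.092,85,17.5,34.5,0,0.092,85]' 40
```

```text
time: 1.35
tool_pos: [447.7, -123.9, 229.7]
tcp_rot: [179.8, 0.2, 88.6]
ft_force: [0.8, -1.9, 0.2]
finger_gap: 84.8
```

```bash
cat >> h.py <<'E'
def st():
    s=sensors.sense();print('t %.2f'%s['time'],np.round(s['tool_pos'],1),'yaw %.1f'%s['tcp_rot'][2],'rot',np.round(s['tcp_rot'][:2],1),'F',np.round(s['ft_force'],1),'gap %.1f'%s['finger_gap']);return s
def pv(v):print([('%.1f'%a) if not isinstance(a,str) else a for a in v])
E
python3 - <<'E'
from h import *
st();w=snap('wrist','w1.png')
P,Q=pts((w,));pv(fitvial(P,Q,446,-136.5))
P,Q=pts();pv(fitvial(P,Q,446,-136.5))
E
```

```text
t 1.35 [ 447.7 -123.9  229.7] yaw 88.6 rot [179.8   0.2] F [ 0.8 -1.9  0.2] gap 84.8
['447.7', '-139.4', '-2.9', '21.8', '1.0', '2534.0', 'capside bright +/-: 115 494']
['446.1', '-136.6', '-3.3', '22.2', '1.9', '635.0', 'capside bright +/-: 75 365']
```

View pics/w1.png

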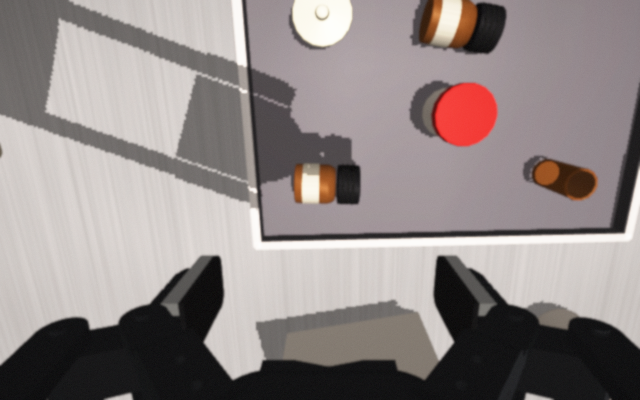

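```bash
python3 -m pendant '[-0.3,-3.5,-36,-0.007,85,-0.3,-3.5,-36,-0.007,85,-0.3,-3.5,-36,-0.007,85,-0.3,-3.5,-36,-0.007,85,0,0,0,0,85,0,0,0,0,85]' 40
python3 - <<'E'
from h import *
st();w=snap('wrist','w2.png')
P,Q=pts((w,));pv(fitvial(P,Q,446,-136.5))
E
```

```text
time: 2.0
tool_pos: [446.7, -142.6, 85.2]
tcp_rot: [179.4, 0.5, 86.6]
ft_force: [-0.1, -1.4, 0.4]
finger_gap: 85.0
t 2.00 [ 446.7 -142.6   85.2] yaw 86.6 rot [179.4   0.5] F [-0.1 -1.4  0.4] gap 85.0
['447.6', '-139.2', '-3.0', '21.8', '1.1', '7311.0', 'capside bright +/-: 93 462']
```

View pics/w2.png

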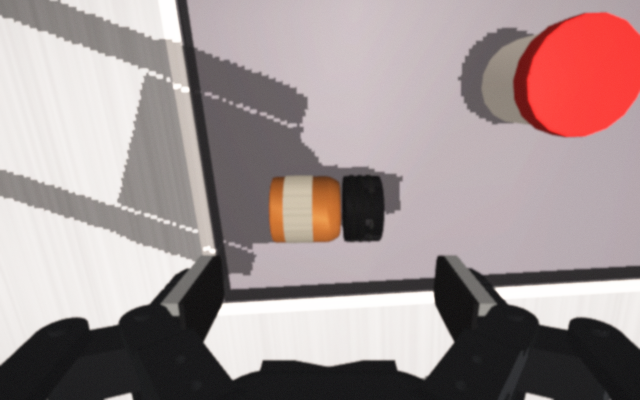

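```bash
python3 -m pendant '[0.5,1.8,-30,0,85,0.5,1.8,-30,0,85,0,0,-19,0,85,0,0,0,0,85,0,0,0,0,60,0,0,0,0,60,0,0,0,0,60,0,0,0,0,60,0,0,0,0,60]' 40
python3 - <<'E'
from h import *
st();w=snap('wrist','w3.png')
E
```

```text
time: 2.8
tool_pos: [461.2, -147.8, 25.9]
tcp_rot: [177.9, 1.1, 86.3]
ft_force: [-0.2, 0.6, -1.1]
finger_gap: 63.0
t 2.80 [ 461.2 -147.8   25.9] yaw 86.3 rot [177.9   1.1] F [-0.2  0.6 -1.1] gap 63.0
```

View pics/w3.png

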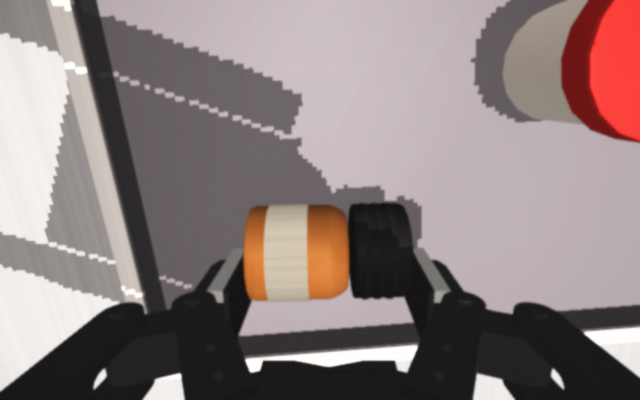

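```bash
python3 - <<'E'
from h import *
s=st();print(np.round(s['joint_pos'],1),np.round(s['qd'],2))
w=snap('wrist');P,Q=pts((w,));pv(fitvial(P,Q,447,-139.5));pv(fitvial(*pts(),447,-138))
E
```

```text
t 2.85 [ 461.4 -147.9   26. ] yaw 86.3 rot [177.8   1.1] F [ 0.7 -1.1 -1.6] gap 63.2
[-23.6  -0.7 116.5  -0.3  61.8 -19.8] [-0.02  0.45  0.5   0.   -0.5  -0.03]
['459.1', '-142.3', '-2.9', '27.4', '1.4', '9690.0', 'capside bright +/-: 91 403']
['460.1', '-140.3', '-2.3', '26.3', '2.4', '377.0', 'capside bright +/-: 96 264']
```

```bash
for i in 1 2 3; do python3 -m pendant '[0,0,0,0,60]' 40; done; python3 - <<'E'
from h import *
s=st();print(np.round(s['joint_pos'],1),np.round(s['qd'],2))
E
```

```text
time: 3.08
tool_pos: [460.0, -147.2, 24.5]
tcp_rot: [178.0, 1.0, 86.3]
ft_force: [0.0, 1.1, -1.1]
finger_gap: 63.0
time: 3.17
tool_pos: [459.9, -147.1, 24.4]
tcp_rot: [178.0, 1.0, 86.3]
ft_force: [-0.4, 0.0, -1.2]
finger_gap: 62.9
time: 3.25
tool_pos: [459.7, -147.0, 24.2]
tcp_rot: [178.1, 1.0, 86.3]
ft_force: [-0.1, -0.9, -0.9]
finger_gap: 63.2
t 3.25 [ 459.7 -147.    24.2] yaw 86.3 rot [178.1   1. ] F [-0.1 -0.9 -0.9] gap 63.2
[-23.6  -0.6 116.7  -0.3  61.8 -19.8] [ 0.03  0.13  0.05 -0.05  0.1  -0.02]
```

```bash
for i in 1 2 3; do python3 -m pendant '[0,0,20,0,60]' 40; done;python3 -m pendant '[0,0,0,0,60]'; python3 - <<'E'
from h import *
s=st();print(np.round(s['joint_pos'],1),np.round(s['qd'],2))
w=snap('wrist','w4.png');P,Q=pts((w,));pv(fitvial(P,Q,460,-144,z=80))
E
```

```text
time: 3.33
tool_pos: [456.5, -145.6, 40.4]
tcp_rot: [178.4, 0.9, 86.3]
ft_force: [-0.3, 0.1, -1.4]
finger_gap: 62.7
time: 3.42
tool_pos: [455.5, -145.2, 59.9]
tcp_rot: [178.6, 0.8, 86.3]
ft_force: [0.4, -1.4, 0.2]
finger_gap: 62.8
time: 3.5
tool_pos: [454.4, -144.7, 79.5]
tcp_rot: [178.7, 0.8, 86.3]
ft_force: [-0.7, 0.9, -1.4]
finger_gap: 63.2
time: 3.58
tool_pos: [456.7, -145.7, 83.3]
tcp_rot: [178.4, 0.9, 86.3]
ft_force: [0.5, 0.3, -0.4]
finger_gap: 63.2
t 3.58 [ 456.7 -145.7   83.3] yaw 86.3 rot [178.4   0.9] F [ 0.5  0.3 -0.4] gap 63.2
[-23.6  -5.9 114.8  -0.3  69.4 -19.8] [-0.08  1.75  2.37 -0.06 -2.76  0.08]
['456.9', '-140.2', '-3.1', '84.8', '1.5', '11437.0', 'capside bright +/-: 116 425']
```

View pics/w4.png

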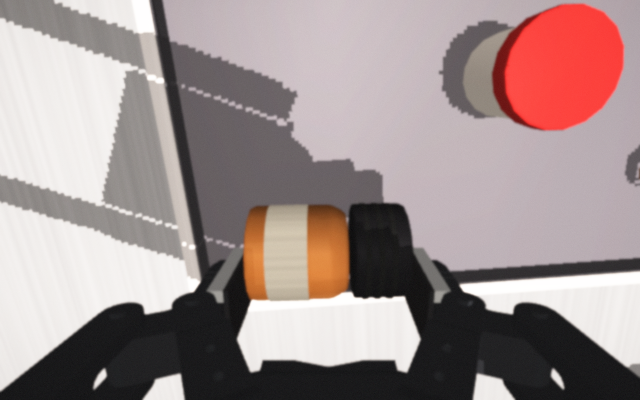

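```bash
for i in 1 2 3 4 5 6; do python3 -m pendant '[0,0,0,0,60]' 40|sed -n 2,3p|tr '\n' ' ';echo; done; for i in 1 2 3 4 5 6; do python3 -m pendant '[0,0,10,0,60]' |sed -n 2,3p|tr '\n' ' ';echo; done;for i in 1 2 3 4 ; do python3 -m pendant '[0,0,0,0,60]' 40|sed -n 2,3p|tr '\n' ' ';echo; done;
```

```text
tool_pos: [455.5, -145.1, 80.6] tcp_rot: [178.6, 0.8, 86.3] 
tool_pos: [455.2, -145.0, 79.8] tcp_rot: [178.6, 0.8, 86.3] 
tool_pos: [454.5, -144.7, 78.6] tcp_rot: [178.7, 0.8, 86.3] 
tool_pos: [453.8, -144.4, 77.4] tcp_rot: [178.8, 0.7, 86.3] 
tool_pos: [453.1, -144.1, 76.4] tcp_rot: [178.9, 0.7, 86.3] 
tool_pos: [452.6, -143.9, 75.6] tcp_rot: [178.9, 0.7, 86.3] 
tool_pos: [450.7, -143.1, 83.4] tcp_rot: [179.2, 0.6, 86.3] 
tool_pos: [450.3, -142.9, 93.6] tcp_rot: [179.3, 0.6, 86.3] 
tool_pos: [450.0, -142.8, 104.4] tcp_rot: [179.3, 0.5, 86.3] 
tool_pos: [450.1, -142.8, 115.9] tcp_rot: [179.3, 0.5, 86.3] 
tool_pos: [450.5, -143.0, 127.6] tcp_rot: [179.2, 0.6, 86.3] 
tool_pos: [450.8, -143.1, 139.4] tcp_rot: [179.2, 0.6, 86.3] 
tool_pos: [452.6, -143.9, 143.0] tcp_rot: [178.9, 0.7, 86.3] 
tool_pos: [453.1, -144.1, 144.1] tcp_rot: [178.8, 0.7, 86.3] 
tool_pos: [453.5, -144.3, 144.8] tcp_rot: [178.7, 0.8, 86.3] 
tool_pos: [453.5, -144.3, 144.6] tcp_rot: [178.7, 0.8, 86.3]
```

```bash
python3 -m pendant '[0,0,-25,0,60,0,0,-25,0,60,0,0,-20,0,60,0,0,-15,0,60,0,0,-10,0,60,0,0,-5,0,60,0,0,0,0,60,0,0,0,0,60]' 40;  python3 -m pendant '[0,0,-5,0,60,0,0,0,0,60]'; python3 - <<'E'
from h import *
st();w=snap('wrist');P,Q=pts((w,));pv(fitvial(P,Q,452,-139,z=30))
E
```

```text
time: 5.63
tool_pos: [451.4, -143.4, 38.4]
tcp_rot: [178.9, 0.7, 86.3]
ft_force: [-1.0, -0.7, -0.3]
finger_gap: 63.1
time: 5.8
tool_pos: [452.4, -143.8, 34.4]
tcp_rot: [178.8, 0.7, 86.3]
ft_force: [-0.6, 0.1, -0.6]
finger_gap: 63.0
t 5.80 [ 452.4 -143.8   34.4] yaw 86.3 rot [178.8   0.7] F [-0.6  0.1 -0.6] gap 63.0
['452.7', '-138.4', '-3.2', '35.9', '1.6', '9203.0', 'capside bright +/-: 109 414']
```

```bash
python3 -m pendant '[0,0,-6,0,60,0,0,-5,0,60,0,0,-1.5,0,60,0,0,0,0,60]'; python3 -m pendant '[0,0,0,0,75,0,0,0,0,85,0,0,0,0,85]';python3 -m pendant '[0,0,-6,0,85,0,0,-5,0,85,0,0,-1,0,85,0,0,0,0,85]'; python3 - <<'E'
from h import *
st();w=snap('wrist');P,Q=pts((w,));pv(fitvial(P,Q,452,-139,z=22))
E
```

```text
time: 6.18
tool_pos: [454.9, -144.9, 23.6]
tcp_rot: [178.5, 0.8, 86.3]
ft_force: [-0.1, -0.6, -0.8]
finger_gap: 62.9
time: 6.43
tool_pos: [455.1, -144.9, 23.8]
tcp_rot: [178.5, 0.8, 86.3]
ft_force: [-0.2, -0.2, -0.4]
finger_gap: 85.0
time: 6.77
tool_pos: [455.7, -145.2, 11.1]
tcp_rot: [178.4, 0.9, 86.3]
ft_force: [0.1, -0.6, 0.4]
finger_gap: 85.3
t 6.77 [ 455.7 -145.2   11.1] yaw 86.3 rot [178.4   0.9] F [ 0.1 -0.6  0.4] gap 85.3
['451.4', '-139.2', '-3.3', '21.8', '2.1', '19937.0', 'capside bright +/-: 85 351']
```

```bash
python3 -m pendant '[-1.5,2.5,-1,0,85,-1.5,2.5,-1,0,85,0,0,0,0,85]';python3 -m pendant '[0,0,0,0,70,0,0,0,0,60,0,0,0,0,60,0,0,0,0,60]' 60; python3 - <<'E'
from h import *
st();w=snap('wrist','w5.png');P,Q=pts((w,));pv(fitvial(P,Q,452,-139,z=22))
E
```

```text
time: 7.07
tool_pos: [452.2, -139.7, 8.9]
tcp_rot: [178.4, 0.9, 86.3]
ft_force: [0.1, 0.1, 0.3]
finger_gap: 84.8
time: 7.4
tool_pos: [453.0, -139.8, 9.9]
tcp_rot: [178.3, 0.9, 86.3]
ft_force: [-0.1, -0.3, -1.7]
finger_gap: 63.1
t 7.40 [ 453.  -139.8    9.9] yaw 86.3 rot [178.3   0.9] F [-0.1 -0.3 -1.7] gap 63.1
['453.0', '-139.3', '-3.6', '22.2', '1.7', '19814.0', 'capside bright +/-: 102 417']
```

View pics/w5.png

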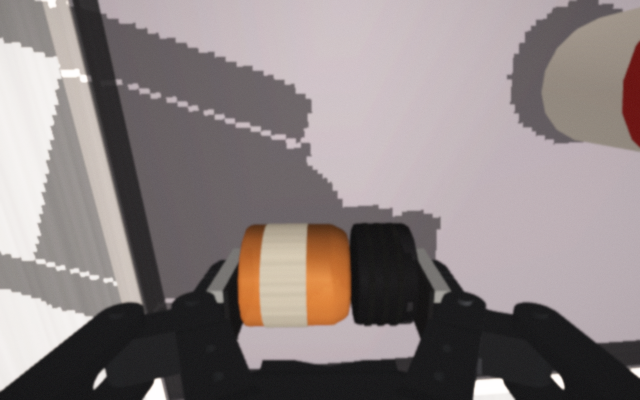

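```bash
python3 -m pendant '[0,0,20,0,60,0,0,35,0,60,0,0,38,0,60,0,0,35,0,60,0,0,20,0,60]';python3 -m pendant '[4,18,0,0,60,8,36,1,-0.02,60,8.1,38.3,1,-0.02,60,8.1,38.3,1,-0.02,60,8.1,38.3,1,-0.02,60,8.1,38.3,1,-0.02,60,8.1,38.3,1,-0.02,60,8.1,38.3,1,-0.02,60,8.1,38.3,1,-0.02,60,8,38,1,-0.02,60,8,38,1,-0.02,60,8,35,1,-0.02,60]'; python3 -m pendant '[5,20,0,0,60,3,10,0,0,60,0,0,0,0,60,0,0,0,0,60]';python3 - <<'E'
from h import *
st();w=snap('wrist','w6.png')
E
```

```text
time: 7.87
tool_pos: [444.6, -136.4, 154.8]
tcp_rot: [179.3, 0.6, 86.3]
ft_force: [0.8, -1.1, -0.5]
finger_gap: 63.0
time: 8.87
tool_pos: [540.6, 308.3, 174.5]
tcp_rot: [178.4, 0.9, 72.4]
ft_force: [1.4, -0.3, -0.2]
finger_gap: 62.7
time: 9.2
tool_pos: [547.2, 348.3, 171.7]
tcp_rot: [178.5, 0.9, 72.8]
ft_force: [-0.2, 0.5, -0.5]
finger_gap: 62.8
t 9.20 [547.2 348.3 171.7] yaw 72.8 rot [178.5   0.9] F [-0.2  0.5 -0.5] gap 62.8
```

View pics/w6.png

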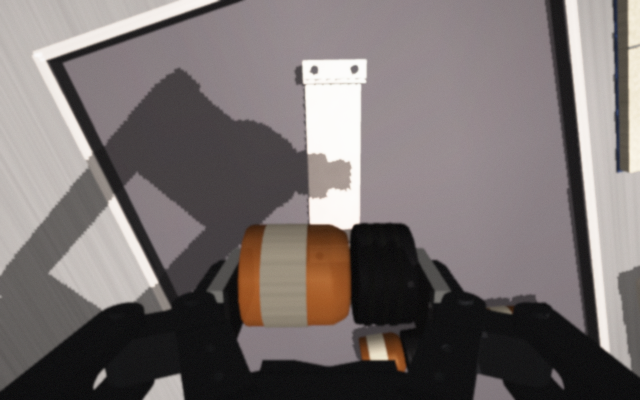

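```bash
python3 - <<'E'
from h import *
w=snap('wrist');c=cloud(w)
P=c.reshape(-1,3);P=P[np.isfinite(P[:,0])]
# all cradle pts this view
m=(P[:,2]>8)&(P[:,2]<60)&(P[:,1]>365)&(P[:,1]<450)&(P[:,0]>515)&(P[:,0]<625);p=P[m]
f=p[(p[:,2]<18)];
print(len(p),len(f),np.median(f[:,2]))
r=cv2.minAreaRect(f[:,:2].astype(np.float32));print(r);print(cv2.boxPoints(r))
t=p[p[:,2]>38];r=cv2.minAreaRect(t[:,:2].astype(np.float32));print(r,np.percentile(t[:,2],[10,50,90]));print(cv2.boxPoints(r))
a=np.radians(-16);X=np.array([np.cos(a),np.sin(a)]);Y=np.array([-np.sin(a),np.cos(a)])
o=np.array([559.5,362]);d=p[:,:2]-o
xs=d@X;ys=d@Y
for y0 in range(40,90,2):
    k=(ys>=y0)&(ys<y0+2)
    if k.sum():print(y0,k.sum(),np.percentile(p[k,2],[5,50,95]).round(1),xs[k].min().round(1),xs[k].max().round(1))
E
```

```text
5251 3762 14.027741094106318
((569.622802734375, 389.3601379394531), (62.14317321777344, 44.01517868041992), 73.6998062133789)
[[539.77893 365.7144 ]
 [582.0249  353.36063]
 [599.4667  413.0059 ]
 [557.2207  425.35965]]
((580.2142944335938, 426.5360412597656), (15.191105842590332, 43.60833740234375), 73.61921691894531) [47.65956856 48.89231843 50.18002162]
[[557.1531  425.398  ]
 [598.99133 413.0996 ]
 [603.2755  427.67407]
 [561.43726 439.97247]]
40 143 [12.8 14.1 15.4] -19.8 24.2
42 134 [12.8 13.9 15.4] -19.7 24.2
44 143 [12.7 13.8 15.1] -19.6 24.2
46 142 [12.6 14.  15.2] -19.5 24.2
48 138 [12.8 14.  15.1] -19.5 24.3
50 146 [12.8 14.1 15.4] -19.5 24.3
52 137 [12.9 14.  15.2] -19.3 24.2
54 147 [12.8 14.  15. ] -19.2 24.3
56 142 [13.1 13.9 15.4] -19.1 24.2
58 142 [12.8 14.1 15.2] -19.1 24.1
60 241 [14.8 47.5 48.9] -19.6 23.9
62 187 [47.1 48.3 49.9] -19.2 23.8
64 188 [47.7 49.  50.2] -19.7 23.9
66 196 [47.9 49.1 51. ] -19.7 23.9
68 191 [47.9 49.4 51.2] -19.6 23.8
70 197 [48.  49.3 51. ] -19.5 23.8
72 189 [47.9 49.  50.1] -19.4 23.8
74 121 [47.8 48.9 50.4] -19.4 23.6
```

```bash
cat >> h.py <<'E'
CC=np.array([561.4,360.3]);CY=-16.35
def slot(off):
    a=np.radians(CY);return CC+off*np.array([-np.sin(a),np.cos(a)])
def held(off,dz=12.5,rad=48):
    s=st();t=s['tool_pos'];w=snap('wrist');P,Q=pts((w,));m=P[:,2]>t[2]-6
    v=fitvial(P,Q,t[0],t[1],yaw=s['tcp_rot'][2]-90,z=t[2]+dz,zlo=4,rad=rad);pv(v)
    g=slot(off);print('need dx dy %.1f %.1f'%tuple(g-np.array(v[:2])),'dyaw deg %.1f rad %.3f'%(CY-v[2],np.radians(CY-v[2])),'vial z',round(v[3],1),'rel tcp',np.round(np.array([v[0],v[1],v[3]])-t,1))
E
python3 -c "
from h import *
held(41)"
```

```text
t 9.30 [547.2 347.3 171.9] yaw 72.7 rot [178.5   0.9] F [ 0.3 -0.2 -1.3] gap 63.1
['547.6', '347.9', '-17.3', '184.1', '1.7', '19890.0', 'capside bright +/-: 66 293']
need dx dy 25.3 51.8 dyaw deg 1.0 rad 0.017 vial z 184.1 rel tcp [ 0.4  0.6 12.2]
```

```bash
python3 -m pendant '[6,13,0,0.005,60,8,16,-10,0.006,60,7,14,-20,0.006,60,4,9,-25,0,60,0,0,-20,0,60,0,0,-15,0,60,0,0,-8,0,60,0,0,0,0,60,0,0,0,0,60]';python3 -c "
from h import *
held(41)"
```

```text
time: 10.1
tool_pos: [577.2, 389.8, 75.7]
tcp_rot: [178.2, 0.8, 72.9]
ft_force: [1.0, -0.2, -0.5]
finger_gap: 62.9
t 10.10 [577.2 389.8  75.7] yaw 72.9 rot [178.2   0.8] F [ 1.  -0.2 -0.5] gap 62.9
['577.4', '390.4', '-17.0', '87.9', '1.7', '19885.0', 'capside bright +/-: 101 401']
need dx dy -4.5 9.3 dyaw deg 0.6 rad 0.010 vial z 87.9 rel tcp [ 0.3  0.6 12.2]
```

```bash
python3 -m pendant '[-2,4,-3,0.005,60,-2,4,-5,0.005,60,-0.5,1,-5,0,60,0,0,0,0,60,0,0,0,0,60]';python3 -c "
from h import *
held(41)
w=snap('wrist','w7.png')"
```

```text
time: 10.57
tool_pos: [575.0, 400.8, 67.6]
tcp_rot: [177.9, 0.4, 73.5]
ft_force: [0.7, -0.4, -1.3]
finger_gap: 63.3
t 10.57 [575.  400.8  67.6] yaw 73.5 rot [177.9   0.4] F [ 0.7 -0.4 -1.3] gap 63.3
['575.2', '401.3', '-16.3', '79.8', '1.7', '19862.0', 'capside bright +/-: 91 368']
need dx dy -2.2 -1.7 dyaw deg -0.1 rad -0.002 vial z 79.8 rel tcp [ 0.1  0.5 12.2]
```

View pics/w7.png

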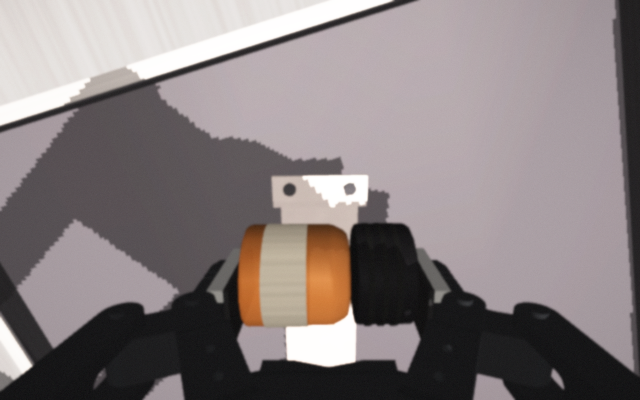

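```bash
python3 -m pendant '[-1,-1,-6,0,60,-1,-1,-8,0,60,0,0,-6,0,60,0,0,-4,0,60,0,0,0,0,60,0,0,0,0,60]';python3 -c "
from h import *
held(41)"
```

```text
time: 11.17
tool_pos: [572.5, 397.9, 40.3]
tcp_rot: [178.0, 0.5, 73.5]
ft_force: [0.2, -0.3, -1.0]
finger_gap: 63.2
t 11.17 [572.5 397.9  40.3] yaw 73.5 rot [178.    0.5] F [ 0.2 -0.3 -1. ] gap 63.2
['572.7', '399.8', '-16.0', '52.1', '2.6', '24089.0', 'capside bright +/-: 142 329']
need dx dy 0.3 -0.1 dyaw deg -0.3 rad -0.006 vial z 52.1 rel tcp [ 0.2  1.9 11.8]
```

```bash
python3 -m pendant '[0,0.6,-5,0,60,0,0.6,-5,0,60,0,0,-4,0,60,0,0,-2,0,60,0,0,0,0,60]'; python3 -m pendant '[0,0,-1,0,60,0,0,0,0,60]'
```

```text
time: 11.63
tool_pos: [572.8, 399.1, 23.2]
tcp_rot: [177.9, 0.5, 73.5]
ft_force: [-0.0, 0.2, 0.0]
finger_gap: 63.2
time: 11.8
tool_pos: [572.9, 399.3, 22.0]
tcp_rot: [177.9, 0.5, 73.5]
ft_force: [0.5, -0.1, -0.3]
finger_gap: 62.8
```

```bash
python3 -m pendant '[0,0,0,0,68,0,0,0,0,76,0,0,0,0,82,0,0,0,0,82]'; python3 -m pendant '[0,0,10,0,82,0,0,20,0,82,0,0,25,0,82,0,0,30,0,82,0,0,30,0,82,-4,-10,20,0,82,-8,-28,10,0,82,0,0,0,0,82]';python3 - <<'E'
from h import *
st();w=snap('wrist','w8.png');P,Q=pts((w,));pv(fitvial(P,Q,*slot(41),yaw=-16,z=34));print(slot(41))
P,Q=pts()
for x,y in((681,155),(560,163),(569,7)):pv(fitvial(P,Q,x,y))
E
```

```text
time: 12.13
tool_pos: [573.7, 400.0, 23.2]
tcp_rot: [177.8, 0.4, 73.5]
ft_force: [0.3, -0.9, -1.4]
finger_gap: 81.8
time: 12.8
tool_pos: [558.6, 360.2, 178.1]
tcp_rot: [177.9, 0.5, 73.6]
ft_force: [-0.5, 0.0, 0.2]
finger_gap: 81.8
t 12.80 [558.6 360.2 178.1] yaw 73.6 rot [177.9   0.5] F [-0.5  0.   0.2] gap 81.8
['575.0', '400.9', '-17.2', '34.1', '2.7', '5508.0', 'capside bright +/-: 186 535']
[572.94167179 399.64195994]
['681.2', '155.6', '-11.5', '22.3', '1.8', '814.0', 'capside bright +/-: 85 348']
['560.0', '162.7', '-7.3', '22.2', '2.0', '679.0', 'capside bright +/-: 83 393']
['568.8', '7.4', '-10.0', '22.7', '1.2', '422.0', 'capside bright +/-: 44 330']
```

View pics/w8.png

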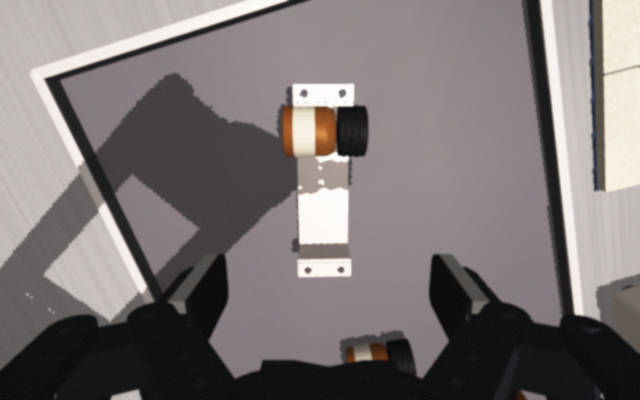

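```bash
python3 - <<'E'
from h import *
w=snap('wrist');P,_=pts((w,));d=P[:,:2]-CC;a=np.radians(CY)
xs=d@[np.cos(a),np.sin(a)];ys=d@[-np.sin(a),np.cos(a)]
for y0 in np.arange(-82,-50,2):
    k=(ys>=y0)&(ys<y0+2)&(abs(xs)<24)&(P[:,2]>8)&(P[:,2]<60)
    if k.sum():print(y0,k.sum(),np.percentile(P[k,2],[5,50,95]).round(1),xs[k].min().round(1),xs[k].max().round(1))
st()
E
python3 -m pendant '[0,-12,-5,0.02,85,0,-25,-10,0.02,85,0,-30,-10,0.02,85,0,-35,-15,0.02,85,0,-35,-15,0.02,85,0,-30,-15,0.02,85,0,-20,-15,0.02,85,0,-10,-5,0.02,85,0,0,0,0,85,0,0,0,0,85]' 60
python3 - <<'E'
from h import *
st();w=snap('wrist','w9.png');P,Q=pts((w,));pv(fitvial(P,Q,561,161))
E
```

```text
-80 1 [47.7 47.7 47.7] 16.8 16.8
-78 97 [48.2 48.9 49.8] -21.9 21.6
-76 105 [48.  49.1 50.1] -21.8 21.7
-74 107 [48.1 49.2 51.3] -21.8 21.7
-72 117 [48.4 49.4 51.2] -21.7 21.5
-70 126 [47.9 49.1 51.1] -21.7 21.6
-68 118 [48.  49.  49.9] -21.7 21.5
-66 145 [47.2 48.3 49.9] -21.7 21.5
-64 936 [14.9 33.2 48.1] -22.0 22.0
-62 113 [12.7 14.3 39. ] -22.1 21.4
-60 95 [12.9 13.9 15.2] -22.1 21.1
-58 93 [13.  14.3 15.3] -22.0 21.1
-56 98 [13.1 14.1 15.1] -21.9 21.1
-54 103 [13.2 14.2 15.2] -21.9 21.9
-52 95 [13.  14.1 15. ] -21.9 21.9
t 13.00 [557.8 363.  173.8] yaw 73.7 rot [178.1   0.5] F [ 0.1  0.2 -0.2] gap 81.9
time: 13.83
tool_pos: [550.1, 164.1, 68.7]
tcp_rot: [179.1, 0.7, 83.7]
ft_force: [-0.1, 0.4, -0.9]
finger_gap: 85.1
t 13.83 [550.1 164.1  68.7] yaw 83.7 rot [179.1   0.7] F [-0.1  0.4 -0.9] gap 85.1
['562.2', '160.5', '-7.4', '21.8', '1.2', '8553.0', 'capside bright +/-: 116 533']
```

View pics/w9.png

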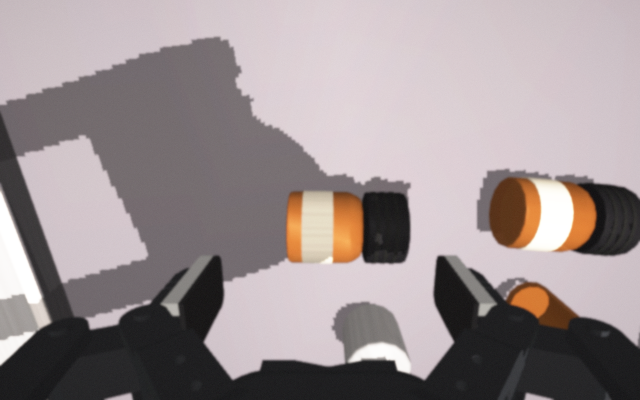

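```bash
python3 -m pendant '[5,-1.5,0,-0.01,85,5,-1.5,-5,-0.01,85,2,-0.5,-12,0,85,0,0,-12,0,85,0,0,-10,0,85,0,0,-6,0,85,0,0,0,0,85,0,0,0,0,85]'
python3 - <<'E'
from h import *
st();w=snap('wrist');P,Q=pts((w,));pv(fitvial(P,Q,561,161))
E
```

```text
time: 14.55
tool_pos: [564.6, 166.2, 19.8]
tcp_rot: [179.0, 0.6, 82.7]
ft_force: [-1.0, 0.3, 0.5]
finger_gap: 85.0
t 14.55 [564.6 166.2  19.8] yaw 82.7 rot [179.    0.6] F [-1.   0.3  0.5] gap 85.0
['559.2', '161.0', '-7.4', '21.8', '1.8', '16214.0', 'capside bright +/-: 112 466']
```

```bash
python3 -m pendant '[-2,-2.7,-5,0,85,-2,-2.7,-4,0,85,0,0,-1.5,0,85,0,0,0,0,85]';python3 -m pendant '[0,0,0,0,70,0,0,0,0,60,0,0,0,0,60,0,0,0,0,60]' 60; python3 - <<'E'
from h import *
st();w=snap('wrist','w10.png');P,Q=pts((w,));pv(fitvial(P,Q,560,161,z=22))
E
```

```text
time: 14.93
tool_pos: [560.5, 160.2, 9.5]
tcp_rot: [178.9, 0.6, 82.7]
ft_force: [-0.5, -0.9, 0.7]
finger_gap: 85.0
time: 15.27
tool_pos: [561.5, 160.2, 10.9]
tcp_rot: [178.8, 0.5, 82.7]
ft_force: [-0.6, -0.2, -0.7]
finger_gap: 63.0
t 15.27 [561.5 160.2  10.9] yaw 82.7 rot [178.8   0.5] F [-0.6 -0.2 -0.7] gap 63.0
['561.7', '160.9', '-7.3', '22.5', '1.7', '19506.0', 'capside bright +/-: 127 489']
```

```bash
python3 -m pendant '[0,0,15,0,60,0,5,30,0,60,0,12,30,-0.02,60,-1,25,15,-0.03,60,-2,30,5,-0.03,60,-2,30,0,-0.03,60,-2,25,0,-0.03,60,-2,15,0,-0.02,60,-1,8,0,0,60,0,0,0,0,60,0,0,0,0,60]';python3 -c "
from h import *
held(-41)
w=snap('wrist','w11.png')"
```

```text
time: 16.23
tool_pos: [548.3, 315.5, 109.6]
tcp_rot: [179.0, 0.5, 73.0]
ft_force: [-1.0, -0.8, -1.2]
finger_gap: 63.3
t 16.23 [548.3 315.5 109.6] yaw 73.0 rot [179.    0.5] F [-1.  -0.8 -1.2] gap 63.3
['548.9', '316.2', '-17.1', '121.2', '1.8', '19767.0', 'capside bright +/-: 103 403']
need dx dy 0.9 4.7 dyaw deg 0.7 rad 0.012 vial z 121.2 rel tcp [ 0.7  0.8 11.6]
```

View pics/w11.png

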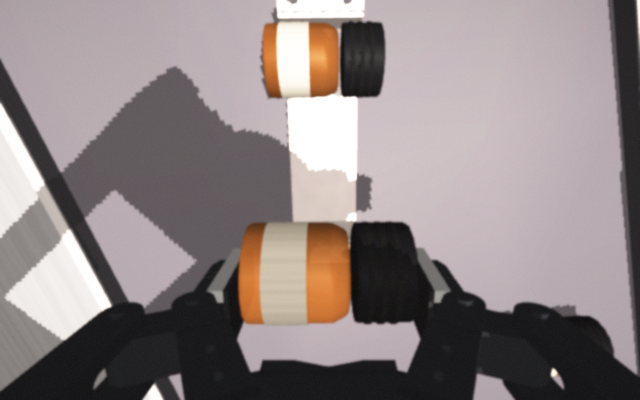

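```bash
python3 -m pendant '[0.4,2,-8,0.006,60,0.5,2,-12,0.006,60,0,0.7,-15,0,60,0,0,-10,0,60,0,0,-6,0,60,0,0,0,0,60,0,0,0,0,60]';python3 -c "
from h import *
held(-41)
w=snap('wrist','w12.png');P,Q=pts((w,));pv(fitvial(P,Q,573,400,yaw=-16,z=34,zlo=10));print(slot(41))"
```

```text
time: 16.92
tool_pos: [549.4, 313.8, 51.2]
tcp_rot: [179.1, 0.7, 73.5]
ft_force: [0.2, -0.1, -0.2]
finger_gap: 63.3
t 16.92 [549.4 313.8  51.2] yaw 73.5 rot [179.1   0.7] F [ 0.2 -0.1 -0.2] gap 63.3
['550.2', '314.6', '-16.7', '62.8', '1.8', '19800.0', 'capside bright +/-: 76 322']
need dx dy -0.3 6.4 dyaw deg 0.3 rad 0.006 vial z 62.8 rel tcp [ 0.8  0.7 11.6]
['574.4', '399.7', '-16.2', '33.7', '1.1', '16020.0', 'capside bright +/-: 101 522']
[572.94167179 399.64195994]
```

View pics/w12.png

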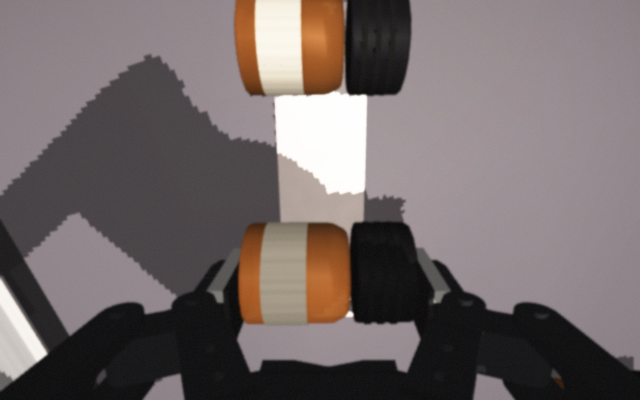

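```bash
python3 -m pendant '[0,3,0,0.003,60,0,3,0,0.003,60,0,0,0,0,60]';python3 -c "
from h import *
held(-41)"
```

```text
time: 17.27
tool_pos: [551.0, 321.2, 54.1]
tcp_rot: [179.0, 0.5, 73.8]
ft_force: [0.3, -1.2, -0.5]
finger_gap: 63.3
t 17.27 [551.  321.2  54.1] yaw 73.8 rot [179.    0.5] F [ 0.3 -1.2 -0.5] gap 63.3
['551.6', '321.9', '-16.3', '65.6', '1.9', '20098.0', 'capside bright +/-: 86 342']
need dx dy -1.8 -0.9 dyaw deg -0.1 rad -0.001 vial z 65.6 rel tcp [ 0.7  0.7 11.5]
```

```bash
python3 -m pendant '[-0.5,0,-6,0,60,-0.5,0,-8,0,60,0,0,-6,0,60,0,0,-4,0,60,0,0,0,0,60]'
```

```text
time: 17.73
tool_pos: [550.3, 321.7, 28.6]
tcp_rot: [178.9, 0.4, 73.9]
ft_force: [-0.2, 0.1, -1.0]
finger_gap: 63.0
```

```bash
python3 -m pendant '[0,-0.8,-3,0,60,0,-0.5,-2,0,60,0,0,-1,0,60,0,0,0,0,60]';python3 -m pendant '[0,0,0,0,68,0,0,0,0,76,0,0,0,0,82,0,0,0,0,82]'; python3 -m pendant '[0,0,10,0,82,0,0,20,0,82,0,0,25,0,82,0,0,25,0,82,0,0,25,0,82,0,0,15,0,82,0,0,0,0,82,0,0,0,0,82]'; python3 - <<'E'
from h import *
st();w=snap('wrist','w13.png');P,Q=pts((w,))
for o in(-41,41): pv(fitvial(P,Q,*slot(o),yaw=-16,z=34,zlo=10));print(slot(o))
P,Q=pts()
for x,y in((681,155),(569,7)):pv(fitvial(P,Q,x,y))
for o in(-41,41): pv(fitvial(P,Q,*slot(o),yaw=-16,z=34,zlo=10))
E
```

```text
time: 18.07
tool_pos: [550.2, 320.2, 22.5]
tcp_rot: [178.9, 0.5, 73.9]
ft_force: [0.8, 0.2, -0.5]
finger_gap: 62.9
time: 18.4
tool_pos: [551.0, 320.3, 23.2]
tcp_rot: [178.8, 0.4, 73.9]
ft_force: [-0.4, -0.1, -0.8]
finger_gap: 82.3
time: 19.07
tool_pos: [548.8, 319.2, 151.0]
tcp_rot: [178.9, 0.5, 73.9]
ft_force: [0.0, -0.4, -0.6]
finger_gap: 81.9
t 19.07 [548.8 319.2 151. ] yaw 73.9 rot [178.9   0.5] F [ 0.  -0.4 -0.6] gap 81.9
['551.5', '318.6', '-16.0', '34.5', '2.6', '6278.0', 'capside bright +/-: 156 391']
[549.85832821 320.95804006]
['575.6', '401.1', '-17.3', '34.3', '2.7', '8053.0', 'capside bright +/-: 182 538']
[572.94167179 399.64195994]
['680.9', '155.2', '-11.4', '22.0', '1.9', '825.0', 'capside bright +/-: 85 335']
['568.9', '7.4', '-10.0', '22.6', '1.2', '401.0', 'capside bright +/-: 46 373']
['549.4', '320.1', '-15.0', '35.0', '2.8', '993.0', 'capside bright +/-: 131 285']
['573.4', '404.4', '-16.3', '34.6', '2.9', '998.0', 'capside bright +/-: 133 349']
```

View pics/w13.png

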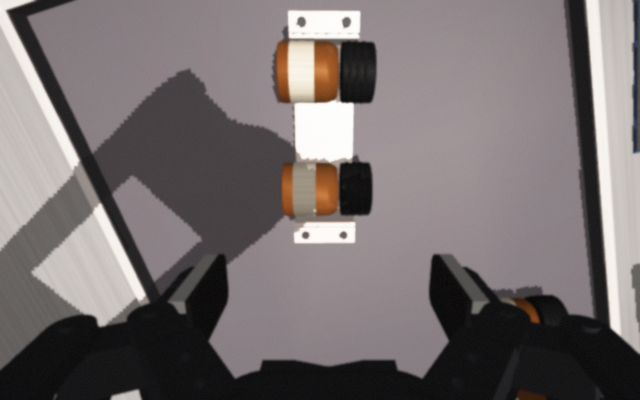

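```bash
python3 -m pendant '[8,-10,-3,0.02,85,16,-20,-8,0.02,85,22,-27,-12,0.02,85,24,-30,-12,0.02,85,24,-30,-12,0,85,20,-25,-12,0,85,10,-12,-8,0,85,4,-4,-4,0,85,0,0,0,0,85,0,0,0,0,85]' 60
python3 - <<'E'
from h import *
st();w=snap('wrist','w14.png');P,Q=pts((w,));pv(fitvial(P,Q,682,154))
E
```

```text
time: 20.05
tool_pos: [668.3, 152.8, 55.8]
tcp_rot: [-179.5, 1.1, 78.9]
ft_force: [0.2, 0.7, 0.3]
finger_gap: 84.8
t 20.05 [668.3 152.8  55.8] yaw 78.9 rot [-179.5    1.1] F [0.2 0.7 0.3] gap 84.8
['683.1', '153.1', '-11.6', '21.8', '1.2', '9977.0', 'capside bright +/-: 97 472']
```

View pics/w14.png

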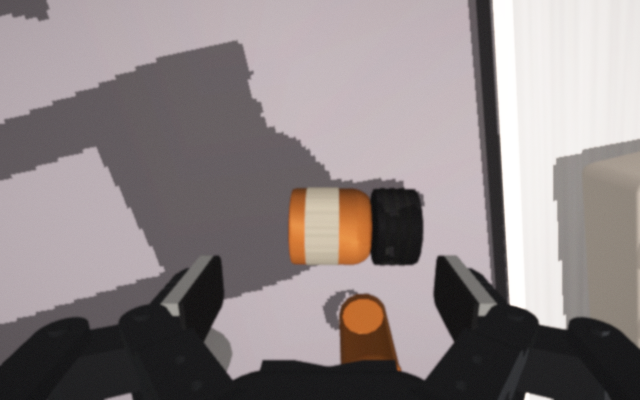

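```bash
python3 -m pendant '[5,0,0,0,85,6,0,-4,0,85,2,0,-10,0,85,0,0,-10,0,85,0,0,-7,0,85,0,0,-4,0,85,0,0,0,0,85,0,0,0,0,85]'
python3 - <<'E'
from h import *
st();w=snap('wrist');P,Q=pts((w,));pv(fitvial(P,Q,683,153))
E
```

```text
time: 20.77
tool_pos: [680.7, 160.0, 19.1]
tcp_rot: [-179.6, 1.0, 79.4]
ft_force: [0.1, -0.2, -0.0]
finger_gap: 84.9
t 20.77 [680.7 160.   19.1] yaw 79.4 rot [-179.6    1. ] F [ 0.1 -0.2 -0. ] gap 84.9
['684.0', '153.0', '-11.6', '21.8', '1.8', '16526.0', 'capside bright +/-: 91 423']
```

```bash
python3 -m pendant '[1,-3,-4,-0.01,85,1,-3,-4,-0.008,85,0,-1,-2,0,85,0,0,0,0,85]';python3 -m pendant '[0,0,0,0,70,0,0,0,0,60,0,0,0,0,60,0,0,0,0,60]' 60; python3 - <<'E'
from h import *
st();w=snap('wrist','w15.png');P,Q=pts((w,));pv(fitvial(P,Q,683,153,z=22))
E
```

```text
time: 21.15
tool_pos: [683.5, 152.1, 9.3]
tcp_rot: [-179.7, 1.0, 78.2]
ft_force: [-0.6, 0.4, 0.3]
finger_gap: 85.2
time: 21.48
tool_pos: [684.1, 151.6, 10.1]
tcp_rot: [-179.8, 1.0, 78.2]
ft_force: [0.2, 1.0, -1.4]
finger_gap: 62.8
t 21.48 [684.1 151.6  10.1] yaw 78.2 rot [-179.8    1. ] F [ 0.2  1.  -1.4] gap 62.8
['685.9', '152.5', '-12.0', '22.3', '1.7', '19663.0', 'capside bright +/-: 100 416']
```

```bash
python3 -m pendant '[0,0,15,0,60,0,0,30,0,60,-8,12,30,0,60,-18,30,15,-0.02,60,-21,35,5,-0.02,60,-21,35,0,-0.02,60,-21,35,0,-0.02,60,-18,30,0,0,60,-9,15,0,0,60,-3,6,0,0,60,0,0,0,0,60,0,0,0,0,60]';python3 -c "
from h import *
held(0)
w=snap('wrist','w16.png')"
```

```text
time: 22.53
tool_pos: [559.6, 356.3, 122.7]
tcp_rot: [179.9, 0.6, 73.2]
ft_force: [0.8, -0.4, -1.1]
finger_gap: 63.1
t 22.53 [559.6 356.3 122.7] yaw 73.2 rot [179.9   0.6] F [ 0.8 -0.4 -1.1] gap 63.1
['561.4', '357.0', '-16.9', '134.9', '1.7', '19822.0', 'capside bright +/-: 72 311']
need dx dy 0.0 3.3 dyaw deg 0.5 rad 0.009 vial z 134.9 rel tcp [ 1.7  0.8 12.2]
```

View pics/w16.png

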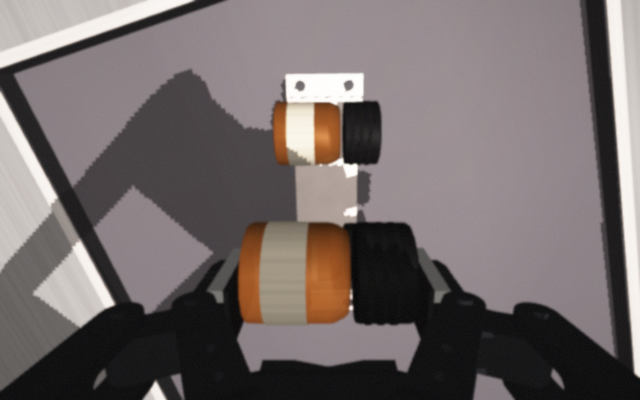

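```bash
python3 -m pendant '[0,1.5,-8,0.005,60,0,2,-12,0.004,60,0,1,-12,0,60,0,0.5,-9,0,60,0,0,-5,0,60,0,0,0,0,60,0,0,0,0,60]';python3 -c "
from h import *
held(0)
w=snap('wrist');P,Q=pts((w,));pv(fitvial(P,Q,574.4,399.7,yaw=-16,z=34,zlo=10,rad=38))"
```

```text
time: 23.22
tool_pos: [561.9, 353.8, 67.5]
tcp_rot: [-179.9, 0.8, 73.2]
ft_force: [0.9, 1.4, -0.3]
finger_gap: 62.8
t 23.22 [561.9 353.8  67.5] yaw 73.2 rot [-179.9    0.8] F [ 0.9  1.4 -0.3] gap 62.8
['563.6', '354.6', '-16.9', '79.7', '1.7', '19808.0', 'capside bright +/-: 119 464']
need dx dy -2.2 5.7 dyaw deg 0.6 rad 0.010 vial z 79.7 rel tcp [ 1.7  0.9 12.2]
['576.0', '401.1', '-17.9', '34.1', '2.7', '15087.0', 'capside bright +/-: 224 617']
```

```bash
python3 -m pendant '[-1,2.5,0,0.005,60,-1,2,0,0.005,60,0,0,0,0,60,0,0,0,0,60]';python3 -c "
from h import *
held(0)
w=snap('wrist','w17.png')"
```

```text
time: 23.65
tool_pos: [561.1, 360.1, 70.7]
tcp_rot: [179.9, 0.7, 73.9]
ft_force: [0.2, -0.0, -1.1]
finger_gap: 62.8
t 23.65 [561.1 360.1  70.7] yaw 73.9 rot [179.9   0.7] F [ 0.2 -0.  -1.1] gap 62.8
['562.9', '360.9', '-16.2', '82.8', '1.7', '19826.0', 'capside bright +/-: 109 435']
need dx dy -1.5 -0.6 dyaw deg -0.2 rad -0.003 vial z 82.8 rel tcp [ 1.7  0.8 12.1]
```

View pics/w17.png

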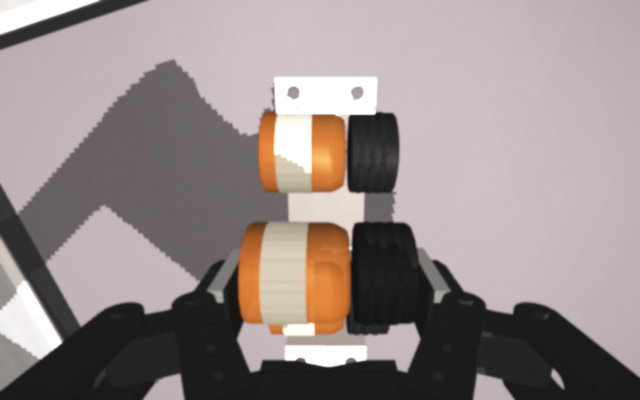

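```bash
python3 -m pendant '[-0.7,0,-6,0,60,-0.7,0,-8,0,60,0,0,-7,0,60,0,0,-5,0,60,0,0,-2,0,60,0,0,0,0,60,0,0,0,0,60]'
```

```text
time: 24.33
tool_pos: [558.8, 359.4, 38.4]
tcp_rot: [-180.0, 0.7, 73.9]
ft_force: [0.7, -0.3, -0.8]
finger_gap: 62.8
```

```bash
python3 -m pendant '[0.3,0,-5,0,60,0.3,0,-5,0,60,0,0,-3,0,60,0,0,0,0,60]';python3 -m pendant '[0,0,-2,0,60,0,0,0,0,60]'
```

```text
time: 24.67
tool_pos: [559.8, 359.5, 24.5]
tcp_rot: [180.0, 0.7, 73.9]
ft_force: [-0.2, -0.0, -1.2]
finger_gap: 63.5
time: 24.83
tool_pos: [559.7, 359.4, 22.1]
tcp_rot: [180.0, 0.7, 73.9]
ft_force: [0.6, -0.0, -0.6]
finger_gap: 63.1
```

```bash
python3 -m pendant '[0,0,0,0,68,0,0,0,0,76,0,0,0,0,82,0,0,0,0,82]'; python3 -m pendant '[0,0,10,0,82,0,0,20,0,82,0,0,25,0,82,0,0,30,0,82,0,-5,30,0,82,-5,-20,20,0,82,-5,-20,5,0,82,0,0,0,0,82,0,0,0,0,82]'; python3 - <<'E'
from h import *
st();w=snap('wrist','w18.png')
P,Q=pts()
for x,y in((569,7),):pv(fitvial(P,Q,x,y))
for x,y in((676,89),(698,-132)):print(fitbottle(P,x,y))
P,Q=pts((w,));pv(fitvial(P,Q,*slot(0),yaw=-16,z=34,zlo=26,rad=42))
E
```

```text
time: 25.17
tool_pos: [560.5, 359.9, 23.2]
tcp_rot: [179.9, 0.6, 73.9]
ft_force: [0.1, 0.3, 0.7]
finger_gap: 82.0
time: 25.92
tool_pos: [549.2, 313.6, 176.8]
tcp_rot: [179.7, 0.5, 73.9]
ft_force: [-0.3, -0.0, 0.6]
finger_gap: 81.9
t 25.92 [549.2 313.6 176.8] yaw 73.9 rot [179.7   0.5] F [-0.3 -0.   0.6] gap 81.9
['568.8', '7.4', '-10.3', '22.7', '1.2', '405.0', 'capside bright +/-: 43 358']
(array([676.81897617,  88.77767351]), 446, np.float64(60.265029620472205), np.float64(1.714266178043286))
(array([ 695.35344352, -128.71749686]), 283, np.float64(60.982519725149245), np.float64(6.690604326731051))
['562.0', '360.1', '-16.5', '34.7', '3.5', '8074.0', 'capside bright +/-: 100 497']
```

View pics/w18.png

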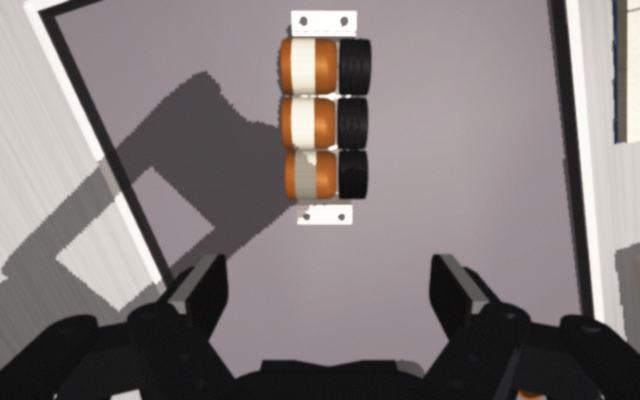

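```bash
python3 -m pendant '[1,-15,-3,0.01,85,2,-30,-8,0.02,85,2,-38,-8,0.02,85,3,-38,-8,0.02,85,3,-38,-8,0.02,85,3,-38,-8,0.01,85,3,-38,-8,0,85,2,-35,-10,0,85,1,-22,-8,0,85,0,-10,-2,0,85,0,0,0,0,85,0,0,0,0,85]' 60
python3 - <<'E'
from h import *
st();w=snap('wrist','w19.png');P,Q=pts((w,));pv(fitvial(P,Q,570,5))
E
```

```text
time: 27.07
tool_pos: [559.8, 8.8, 86.6]
tcp_rot: [-178.9, 0.7, 80.7]
ft_force: [-0.1, -0.2, 0.2]
finger_gap: 84.9
t 27.07 [559.8   8.8  86.6] yaw 80.7 rot [-178.9    0.7] F [-0.1 -0.2  0.2] gap 84.9
['570.9', '4.3', '-10.4', '21.8', '1.1', '7219.0', 'capside bright +/-: 103 488']
```

View pics/w19.png

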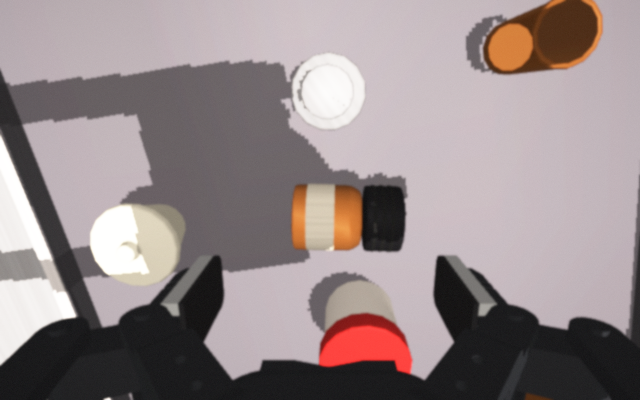

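```bash
python3 -m pendant '[4,-2,-2,-0.01,85,5,-2,-8,-0.01,85,2,-1,-15,0,85,0,0,-15,0,85,0,0,-12,0,85,0,0,-8,0,85,0,0,-4,0,85,0,0,0,0,85,0,0,0,0,85]'
python3 - <<'E'
from h import *
st();w=snap('wrist');P,Q=pts((w,));pv(fitvial(P,Q,570,5))
d=P[(P[:,2]>35)&(P[:,2]<60)&(P[:,0]<520)&(abs(P[:,1]-15)<40)];print(d.min(0),d.max(0),len(d))
E
```

```text
time: 27.87
tool_pos: [576.0, 13.2, 20.7]
tcp_rot: [-179.2, 0.5, 80.0]
ft_force: [-0.4, 0.4, 0.1]
finger_gap: 85.0
t 27.87 [576.   13.2  20.7] yaw 80.0 rot [-179.2    0.5] F [-0.4  0.4  0.1] gap 85.0
['567.3', '5.1', '-10.7', '21.8', '1.3', '15093.0', 'capside bright +/-: 108 453']
[439.66662574   1.06324044  35.00199977] [473.67239479  37.23383704  52.03072972] 3695
```

```bash
python3 -m pendant '[-2.5,-3,-3,-0.005,85,-2.5,-3,-4,-0.005,85,-1,-2,-3,0,85,0,0,0,0,85,0,0,0,0,85]';python3 - <<'E'
from h import *
st();w=snap('wrist');P,Q=pts((w,));pv(fitvial(P,Q,570,5))
E
```

```text
time: 28.33
tool_pos: [571.1, 3.8, 12.5]
tcp_rot: [-179.5, 0.5, 79.3]
ft_force: [-0.2, 1.5, 0.8]
finger_gap: 84.8
t 28.33 [571.1   3.8  12.5] yaw 79.3 rot [-179.5    0.5] F [-0.2  1.5  0.8] gap 84.8
['568.6', '4.8', '-10.3', '21.8', '2.0', '19235.0', 'capside bright +/-: 106 440']
```

```bash
python3 -m pendant '[-1,0.5,-2,0,85,0,0,0,0,75,0,0,0,0,65,0,0,0,0,60,0,0,0,0,60,0,0,0,0,60]' 60; python3 -m pendant '[0,0,15,0,60,0,0,30,0,60,0,10,30,0,60,0,10,30,0,60,0,10,25,0,60,0,0,10,0,60,0,0,0,0,60]';python3 -c "
from h import *
held(20)"
```

```text
time: 28.88
tool_pos: [571.1, 4.4, 11.5]
tcp_rot: [-179.6, 0.5, 79.3]
ft_force: [0.0, -0.2, -0.7]
finger_gap: 62.9
time: 29.47
tool_pos: [565.5, 35.5, 152.5]
tcp_rot: [-179.0, 0.5, 79.3]
ft_force: [0.8, -0.3, -1.0]
finger_gap: 62.7
t 29.47 [565.5  35.5 152.5] yaw 79.3 rot [-179.     0.5] F [ 0.8 -0.3 -1. ] gap 62.7
['567.2', '35.4', '-11.1', '163.3', '1.8', '19537.0', 'capside bright +/-: 101 408']
need dx dy -0.1 344.1 dyaw deg -5.3 rad -0.092 vial z 163.3 rel tcp [ 1.6 -0.1 10.8]
```

```bash
python3 -m pendant '[0,20,0,-0.01,60,0,36,0,-0.015,60,0,38,0,-0.015,60,0,38,0,-0.015,60,0,38,0,-0.015,60,0,38,0,-0.015,60,0,38,0,-0.01,60,0,36,0,0,60,0,28,0,0,60,0,12,0,0,60,0,0,0,0,60,0,0,0,0,60]';python3 -c "
from h import *
held(20.5)
w=snap('wrist','w20.png')"
```

```text
time: 30.52
tool_pos: [552.9, 358.3, 119.1]
tcp_rot: [-177.4, 2.0, 73.1]
ft_force: [0.5, -0.3, -0.8]
finger_gap: 63.1
t 30.52 [552.9 358.3 119.1] yaw 73.1 rot [-177.4    2. ] F [ 0.5 -0.3 -0.8] gap 63.1
['555.1', '358.1', '-18.2', '129.9', '1.9', '19502.0', 'capside bright +/-: 103 415']
need dx dy 12.1 21.9 dyaw deg 1.9 rad 0.033 vial z 129.9 rel tcp [ 2.2 -0.2 10.8]
```

View pics/w20.png

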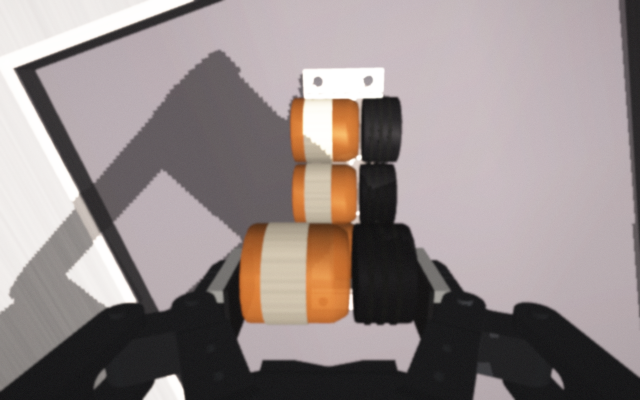

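```bash
python3 -m pendant '[3,6,0,0.008,60,4,7,-5,0.01,60,3,5,-8,0.008,60,1,2,-8,0,60,0,0,-5,0,60,0,0,0,0,60,0,0,0,0,60]';python3 -c "
from h import *
held(20.5)
w=snap('wrist','w21.png')"
```

```text
time: 31.2
tool_pos: [567.9, 373.1, 90.5]
tcp_rot: [-177.5, 2.0, 74.2]
ft_force: [0.8, -0.5, -0.6]
finger_gap: 63.1
t 31.20 [567.9 373.1  90.5] yaw 74.2 rot [-177.5    2. ] F [ 0.8 -0.5 -0.6] gap 63.1
['569.9', '373.0', '-17.1', '101.3', '1.9', '19486.0', 'capside bright +/-: 103 419']
need dx dy -2.7 7.0 dyaw deg 0.7 rad 0.012 vial z 101.3 rel tcp [ 2.  -0.1 10.8]
```

View pics/w21.png

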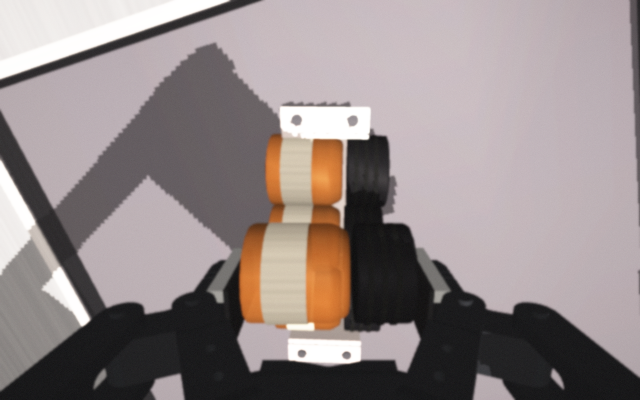

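```bash
python3 -m pendant '[-1.2,3,-2,0.006,60,-1.2,3,-3,0.005,60,0,0.5,-3,0,60,0,0,0,0,60,0,0,0,0,60]';python3 -c "
from h import *
held(20.5,dz=10.8)"
```

```text
time: 31.72
tool_pos: [565.5, 380.9, 83.7]
tcp_rot: [-177.6, 1.9, 74.9]
ft_force: [-1.0, 0.0, -0.7]
finger_gap: 63.3
t 31.72 [565.5 380.9  83.7] yaw 74.9 rot [-177.6    1.9] F [-1.   0.  -0.7] gap 63.3
['567.8', '380.7', '-16.3', '94.4', '1.8', '19221.0', 'capside bright +/-: 101 426']
need dx dy -0.6 -0.7 dyaw deg -0.0 rad -0.000 vial z 94.4 rel tcp [ 2.3 -0.2 10.7]
```

```bash
python3 -m pendant '[0,0,-4,0,60,0,0,-5,0,60,0,0,-5,0,60,0,0,-3,0,60,0,0,0,0,60]';python3 -c "
from h import *
st()"
```

```text
time: 32.18
tool_pos: [565.6, 380.7, 65.1]
tcp_rot: [-177.6, 1.9, 74.9]
ft_force: [0.2, -0.4, -0.3]
finger_gap: 62.6
t 32.18 [565.6 380.7  65.1] yaw 74.9 rot [-177.6    1.9] F [ 0.2 -0.4 -0.3] gap 62.6
```

```bash
python3 -m pendant '[0,-0.4,-3,0,60,0,-0.3,-2,0,60,0,0,-1,0,60,0,0,0,0,60]';python3 -m pendant '[0,0,-0.7,0,60,0,0,0,0,60]'
```

```text
time: 32.52
tool_pos: [565.9, 379.6, 58.4]
tcp_rot: [-177.6, 1.9, 74.9]
ft_force: [-0.6, 0.2, 0.6]
finger_gap: 63.1
time: 32.68
tool_pos: [566.4, 379.7, 58.4]
tcp_rot: [-177.7, 1.9, 74.9]
ft_force: [-0.3, 0.2, 0.2]
finger_gap: 63.0
```

```bash
python3 -m pendant '[0,0,0,0,66,0,0,0,0,70,0,0,0,0,76,0,0,0,0,82,0,0,0,0,82]'; python3 -m pendant '[0,0,8,0,82,0,0,15,0,82,0,0,25,0,82,0,0,30,0,82,0,-10,25,0,82,0,-25,10,0,82,0,-20,0,0,82,0,0,0,0,82,0,0,0,0,82]'; python3 - <<'E'
from h import *
st();w=snap('wrist','w22.png');P,Q=pts((w,));pv(fitvial(P,Q,*slot(20.5),yaw=-16,z=68,zlo=20,rad=40))
snap('side','s22.png')
P,Q=pts()
for x,y in((676,89),(698,-132)):print(fitbottle(P,x,y))
E
```

```text
time: 33.1
tool_pos: [566.4, 380.0, 58.7]
tcp_rot: [-177.7, 1.8, 74.9]
ft_force: [0.3, 0.3, 0.1]
finger_gap: 82.0
time: 33.85
tool_pos: [565.7, 324.1, 187.8]
tcp_rot: [-178.0, 1.6, 75.0]
ft_force: [0.5, 0.8, 0.1]
finger_gap: 81.8
t 33.85 [565.7 324.1 187.8] yaw 75.0 rot [-178.     1.6] F [0.5 0.8 0.1] gap 81.8
['567.6', '379.7', '-15.8', '68.1', '1.0', '5279.0', 'capside bright +/-: 98 453']
(array([676.44473197,  88.29801579]), 386, np.float64(61.91139556277324), np.float64(1.545271986094318))
(array([ 700.87009493, -141.32809048]), 188, np.float64(61.36543113899393), np.float64(6.101067016229089))
```

View pics/w22.png

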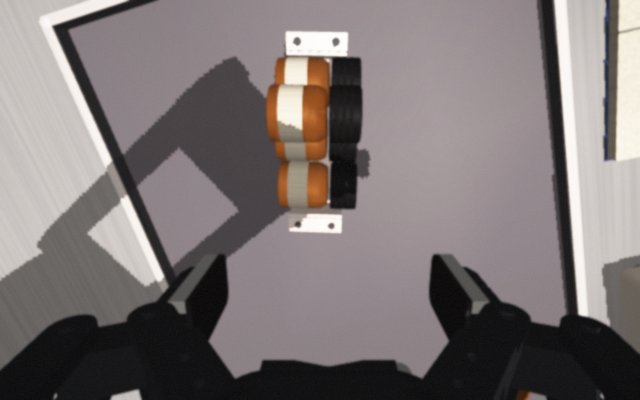

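View pics/s22.png

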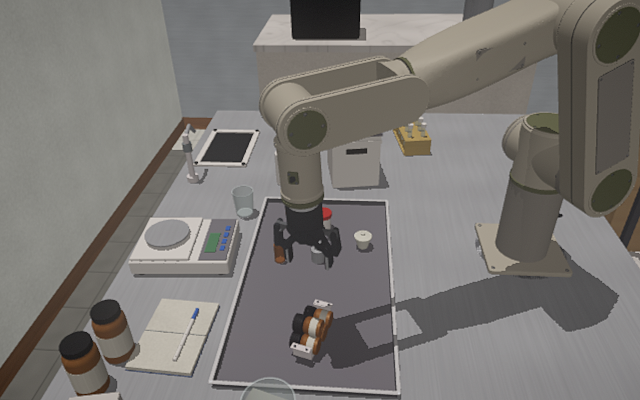

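The fourth vial is saddled at z = 68 as expected, so the vials are finished. Empties next.

```bash
python3 -m pendant '[5,-10,0,-0.1,70,10,-22,0,-0.11,60,13,-28,0,-0.11,60,14,-29,-8,-0.11,60,14,-29,-10,-0.11,60,14,-29,-10,-0.11,60,14,-29,-10,-0.11,60,12,-26,-10,-0.11,60,9,-20,-10,-0.11,60,6,-12,-5,-0.11,60,0,0,0,-0.06,60,0,0,0,0,60]' 60
python3 - <<'E'
from h import *
st();w=snap('wrist','w23.png');P,Q=pts((w,));print(fitbottle(P,678,86))
E
```

```text
time: 35.05
tool_pos: [671.7, 90.1, 106.2]
tcp_rot: [-177.4, 2.6, 6.8]
ft_force: [0.3, 0.3, 0.6]
finger_gap: 60.2
t 35.05 [671.7  90.1 106.2] yaw 6.8 rot [-177.4    2.6] F [0.3 0.3 0.6] gap 60.2
(array([679.11206939,  86.4653383 ]), 2583, np.float64(59.710927614964504), np.float64(1.4540470598753632))
```

View pics/w23.png

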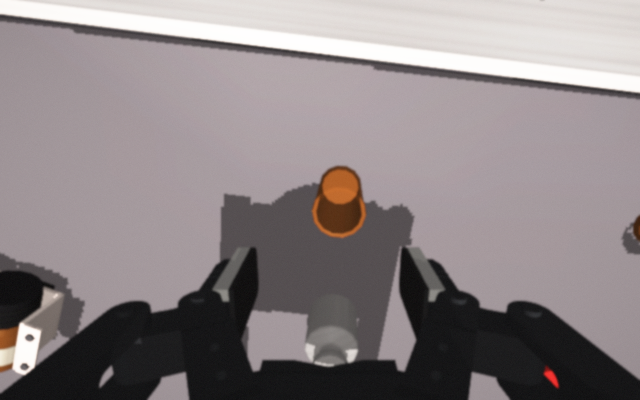

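```bash
python3 -m pendant '[3,-1.5,-2,0.02,60,3,-1.5,-10,0.02,60,1,-0.5,-15,0,60,0,0,-15,0,60,0,0,-12,0,60,0,0,-8,0,60,0,0,-4,0,60,0,0,0,0,60,0,0,0,0,60]'
python3 - <<'E'
from h import *
st();w=snap('wrist','w24.png');P,Q=pts((w,));print(fitbottle(P,679,86))
E
```

```text
time: 35.85
tool_pos: [676.9, 92.1, 30.7]
tcp_rot: [-177.3, 2.8, 10.6]
ft_force: [0.8, 0.5, 0.0]
finger_gap: 60.4
t 35.85 [676.9  92.1  30.7] yaw 10.6 rot [-177.3    2.8] F [0.8 0.5 0. ] gap 60.4
(array([679.17653668,  85.1746379 ]), 8479, np.float64(62.98248555973069), np.float64(3.772706065765697))
```

View pics/w24.png

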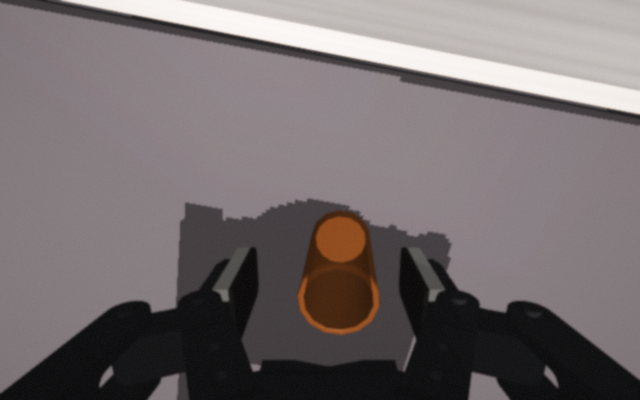

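```bash
python3 -m pendant '[1,-2.5,-1,0,60,1,-2.5,-1,0,60,0,0,0,0,60]'; python3 -m pendant '[0,0,0,0,45,0,0,0,0,28,0,0,0,0,25,0,0,0,0,25,0,0,0,0,25]' 45
python3 - <<'E'
from h import *
st();w=snap('wrist','w25.png')
E
```

```text
time: 36.15
tool_pos: [680.5, 86.7, 31.0]
tcp_rot: [-177.4, 2.6, 10.7]
ft_force: [-0.3, -0.4, 0.2]
finger_gap: 59.8
time: 36.57
tool_pos: [682.2, 86.1, 33.3]
tcp_rot: [-177.4, 2.4, 10.6]
ft_force: [-0.0, 0.3, 0.2]
finger_gap: 28.9
t 36.57 [682.2  86.1  33.3] yaw 10.6 rot [-177.4    2.4] F [-0.   0.3  0.2] gap 28.9
```

View pics/w25.png

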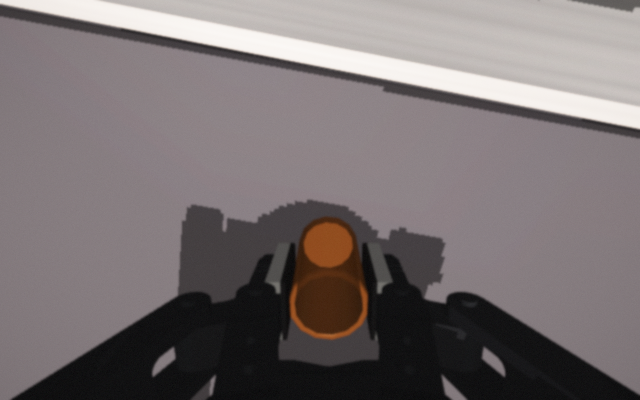

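```bash
python3 -m pendant '[0,0,15,0,25,0,0,30,0,25,0,0,35,0,25,0,0,35,0,25,0,0,35,0,25,-4,-10,35,0,25,-8,-20,35,0,25,-12,-30,30,0,25,-14,-34,20,0,25,-14,-34,5,0,25,-14,-34,0,0,25,-14,-34,0,0,25]' 45;python3 -m pendant '[-14,-34,0,0,25,-14,-34,0,0,25,-14,-34,0,0,25,-14,-34,0,0,25,-14,-34,0,0,25,-14,-34,0,0,25,-14,-34,0,0,25,-14,-34,0,0,25,-8,-20,0,0,25,-4,-8,0,0,25,0,0,0,0,25,0,0,0,0,25]' 45
python3 - <<'E'
from h import *
st();w=snap('wrist','w26.png')
E
```

```text
time: 37.62
tool_pos: [593.8, -103.9, 328.1]
tcp_rot: [-177.5, 2.3, 11.4]
ft_force: [0.4, 0.7, -0.2]
finger_gap: 28.5
time: 38.62
tool_pos: [455.4, -421.7, 346.4]
tcp_rot: [-178.3, 1.6, 10.9]
ft_force: [1.4, 0.4, -1.4]
finger_gap: 28.3
t 38.62 [ 455.4 -421.7  346.4] yaw 10.9 rot [-178.3    1.6] F [ 1.4  0.4 -1.4] gap 28.3
```

View pics/w26.png

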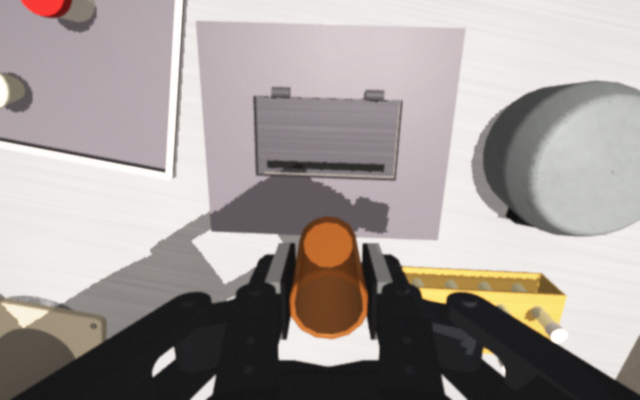

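```bash
cat >> h.py <<'E'
def onplane(s,u,v,z):
    V=np.linalg.inv(np.array(s['view'])); c=V[:3,3];d=V[:3,:3]@np.array([(u-s['cx'])/s['fx'],(v-s['cy'])/s['fy'],1]);return c+d*(z-c[2])/d[2]
E
python3 - <<'E'
from h import *
w=snap('wrist','w26b.png');s=st()
cv2.imwrite('pics/w26c.png',cv2.resize(w['frame'][70:260,180:480],None,fx=2.6,fy=2.6,interpolation=cv2.INTER_CUBIC))
E
```

```text
t 38.72 [ 456.1 -420.8  346.4] yaw 11.0 rot [-178.3    1.6] F [-0.1  1.4 -1.2] gap 28.7
```

View pics/w26c.png

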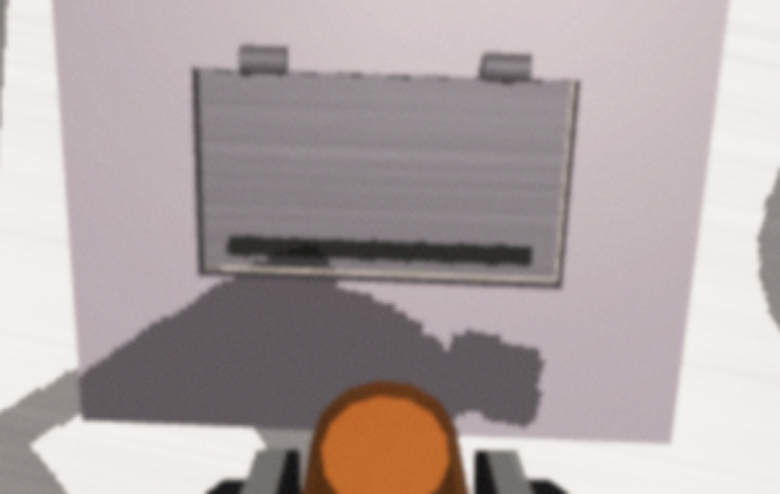

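Mouth corners in the crop (scale 2.6, offset 180,70) are (193,68), (579,80), (561,287) and (199,273), with the hinges at the top on the +x side.

```bash
python3 - <<'E'
from h import *
w=snap('wrist');s=st()
C=[(193,68),(579,80),(561,287),(199,273)]
W=np.array([onplane(w,180+u/2.6,70+v/2.6,200) for u,v in C]);print(W.round(1))
L=lambda i,j:np.linalg.norm(W[i]-W[j]).round(1)
print('sizes',L(0,1),L(3,2),L(0,3),L(1,2));c=W.mean(0)
d=W[0]-W[1];yaw=np.degrees(np.arctan2(-d[0],d[1]));print('centre',c,'yaw',yaw)
a=np.radians(yaw);t=c[:2]-10*np.array([np.cos(a),np.sin(a)]);print('target',t,'need',t-s['tool_pos'][:2])
P,Q=pts((w,));l=P[(abs(P[:,2]-200)<3)&(P[:,1]<-250)&(P[:,1]>-560)&(abs(P[:,0]-490)<140)];print(np.median(l[:,2]))
# held bottle rim
k=P[(P[:,2]>s['tool_pos'][2]+20)&(np.hypot(*(P[:,:2]-s['tool_pos'][:2]).T)<30)];print('near top pts',len(k),k[:,2].max() if len(k) else 0)
E
```

```text
t 38.77 [ 456.3 -420.6  346.2] yaw 11.1 rot [-178.3    1.6] F [-0.2  0.  -0.7] gap 28.9
[[ 510.6 -348.   200. ]
 [ 529.2 -461.6  200. ]
 [ 466.7 -471.9  200. ]
 [ 448.4 -358.   200. ]]
sizes 115.1 115.3 62.9 63.3
centre [ 488.73443203 -409.86657745  200.        ] yaw 9.309289371701999
target [ 478.86613701 -411.48421563] need [22.52959942  9.06667551]
199.76532615736545
near top pts 20144 440.348788485454
```

```bash
python3 -m pendant '[4,2,-5,-0.01,25,7,3,-15,-0.01,25,7,3,-20,-0.01,25,4,1.5,-18,0,25,2,0,-12,0,25,0,0,-6,0,25,0,0,0,0,25,0,0,0,0,25]' 45
python3 - <<'E'
from h import *
st();w=snap('wrist','w27.png')
E
```

```text
time: 39.43
tool_pos: [487.7, -400.9, 267.5]
tcp_rot: [-178.3, 1.5, 9.8]
ft_force: [0.0, 0.1, 0.1]
finger_gap: 28.3
t 39.43 [ 487.7 -400.9  267.5] yaw 9.8 rot [-178.3    1.5] F [0.  0.1 0.1] gap 28.3
```

View pics/w27.png

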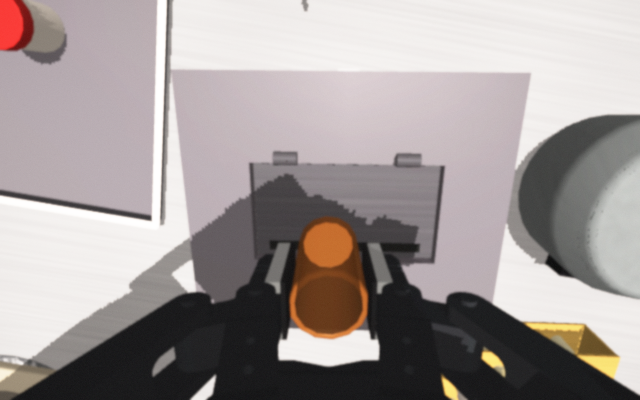

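```bash
python3 -m pendant '[-2.5,-3,-3,-0.005,25,-2.5,-3,-6,-0.005,25,-1,-2,-5,0,25,0,0,0,0,25,0,0,0,0,25]' 45
python3 - <<'E'
from h import *
st()
E
```

```text
time: 39.9
tool_pos: [481.3, -412.0, 256.3]
tcp_rot: [-178.6, 1.3, 9.0]
ft_force: [0.1, -0.2, -1.1]
finger_gap: 28.3
t 39.90 [ 481.3 -412.   256.3] yaw 9.0 rot [-178.6    1.3] F [ 0.1 -0.2 -1.1] gap 28.3
```

```bash
python3 -m pendant '[0,0,-6,0,25,0,0,-10,0,25,0,0,-10,0,25,0,0,-6,0,25,0,0,0,0,25]' 45;python3 -m pendant '[0,0,0,0,25]'
python3 - <<'E'
from h import *
st();snap('scene','sc28.png')
E
```

```text
time: 40.32
tool_pos: [481.0, -412.4, 221.3]
tcp_rot: [-178.6, 1.2, 9.0]
ft_force: [-0.3, -0.6, -0.4]
finger_gap: 28.8
time: 40.4
tool_pos: [480.8, -412.0, 220.4]
tcp_rot: [-178.6, 1.3, 9.0]
ft_force: [0.3, -0.4, 0.7]
finger_gap: 28.4
t 40.40 [ 480.8 -412.   220.4] yaw 9.0 rot [-178.6    1.3] F [ 0.3 -0.4  0.7] gap 28.4
```

View pics/sc28.png

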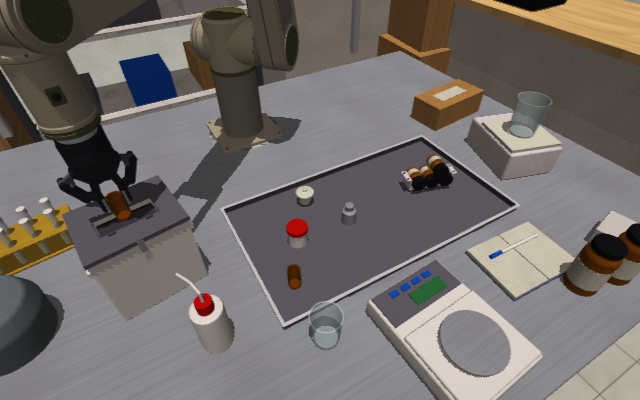

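```bash
python3 -m pendant '[0,0,-8,0,25,0,0,-12,0,25,0,0,-12,0,25,0,0,-12,0,25,0,0,-8,0,25,0,0,-4,0,25,0,0,0,0,25,0,0,0,0,25]' 45
python3 - <<'E'
from h import *
st();snap('scene','sc29.png');snap('wrist','w29.png')
E
```

```text
time: 41.12
tool_pos: [480.0, -411.1, 157.0]
tcp_rot: [-178.5, 1.4, 9.0]
ft_force: [-0.6, 0.2, -0.2]
finger_gap: 28.5
t 41.12 [ 480.  -411.1  157. ] yaw 9.0 rot [-178.5    1.4] F [-0.6  0.2 -0.2] gap 28.5
```

View pics/w29.png

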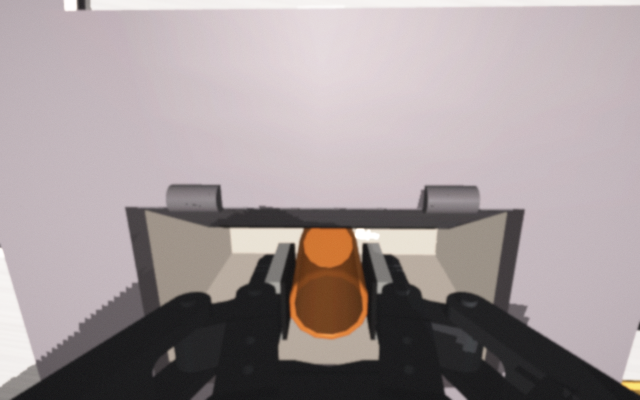

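```bash
python3 -m pendant '[0,0,0,0,40,0,0,0,0,48,0,0,0,0,48,0,0,0,0,48,0,0,0,0,48]' 45
python3 - <<'E'
from h import *
st();snap('wrist','w30.png')
E
```

```text
time: 41.63
tool_pos: [481.5, -412.6, 160.9]
tcp_rot: [-178.7, 1.2, 9.0]
ft_force: [-0.6, 0.3, -0.1]
finger_gap: 48.0
t 41.63 [ 481.5 -412.6  160.9] yaw 9.0 rot [-178.7    1.2] F [-0.6  0.3 -0.1] gap 48.0
```

View pics/w30.png

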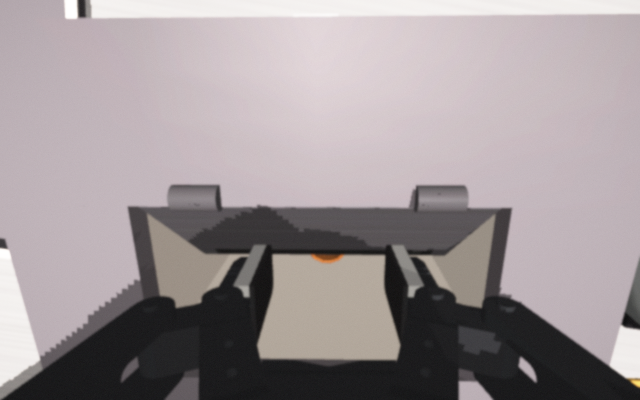

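```bash
python3 -m pendant '[0,0,15,0,48,0,0,25,0,48,0,0,30,0,48,0,0,30,0,48,0,0,20,0,60,0,0,5,0,60,0,0,0,0,60,0,0,0,0,60]' 45
python3 - <<'E'
from h import *
st();w=snap('wrist','w31.png')
P,Q=pts();print(fitbottle(P,677,-133))
E
```

```text
time: 42.35
tool_pos: [480.2, -410.8, 288.8]
tcp_rot: [-178.6, 1.2, 9.0]
ft_force: [-0.2, -0.7, -0.5]
finger_gap: 60.0
t 42.35 [ 480.2 -410.8  288.8] yaw 9.0 rot [-178.6    1.2] F [-0.2 -0.7 -0.5] gap 60.0
(array([ 676.96268314, -134.6558516 ]), 434, np.float64(60.30959736955492), np.float64(1.8658049178942542))
```

View pics/w31.png

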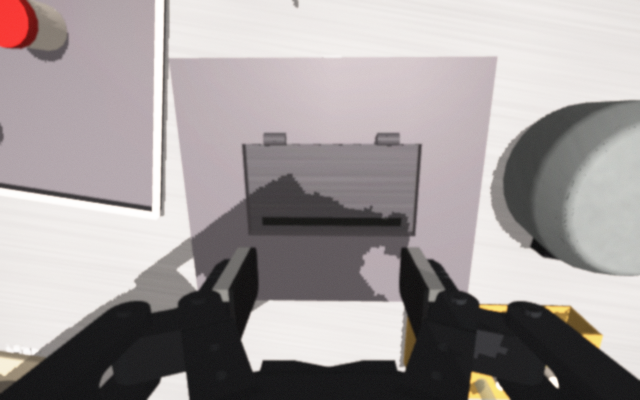

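```bash
python3 -m pendant '[8,12,0,0,60,16,24,0,0,60,20,30,0,0,60,22,31,0,0,60,22,31,-20,0,60,22,31,-30,0,60,22,31,-30,0,60,22,31,-30,0,60,18,25,-25,0,60,10,14,-15,0,60,0,0,-5,0,60,0,0,0,0,60]' 45;python3 -m pendant '[0,0,0,0,60]'
python3 - <<'E'
from h import *
st();w=snap('wrist','w32.png');P,Q=pts((w,));print(fitbottle(P,678,-136))
E
```

```text
time: 43.5
tool_pos: [646.5, -146.1, 125.4]
tcp_rot: [-177.6, 2.4, 8.9]
ft_force: [-0.1, -1.0, -0.4]
finger_gap: 59.9
time: 43.58
tool_pos: [645.6, -145.1, 123.8]
tcp_rot: [-177.5, 2.6, 9.0]
ft_force: [-0.5, -0.1, 0.6]
finger_gap: 59.9
t 43.58 [ 645.6 -145.1  123.8] yaw 9.0 rot [-177.5    2.6] F [-0.5 -0.1  0.6] gap 59.9
(array([ 679.49482645, -137.10131834]), 1716, np.float64(59.87264274603828), np.float64(1.5264209924319136))
```

View pics/w32.png

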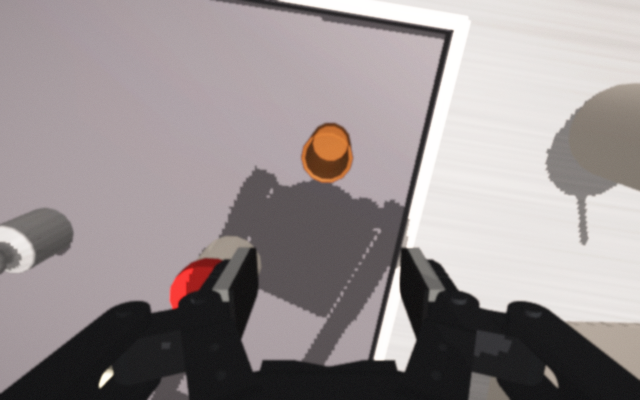

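```bash
python3 -m pendant '[8,2,0,0,60,12,3,0,0,60,10,2,-8,0,60,4,0,-15,0,60,0,0,-15,0,60,0,0,-15,0,60,0,0,-10,0,60,0,0,-5,0,60,0,0,0,0,60,0,0,0,0,60]'
python3 - <<'E'
from h import *
st();w=snap('wrist','w33.png');P,Q=pts((w,));print(fitbottle(P,679,-137))
E
```

```text
time: 44.47
tool_pos: [682.6, -147.4, 58.3]
tcp_rot: [-177.9, 2.0, 8.3]
ft_force: [0.4, 0.4, 1.4]
finger_gap: 59.9
t 44.47 [ 682.6 -147.4   58.3] yaw 8.3 rot [-177.9    2. ] F [0.4 0.4 1.4] gap 59.9
(array([ 679.17746262, -137.03742553]), 5006, np.float64(59.551298897917974), np.float64(1.4286054228102243))
```

View pics/w33.png

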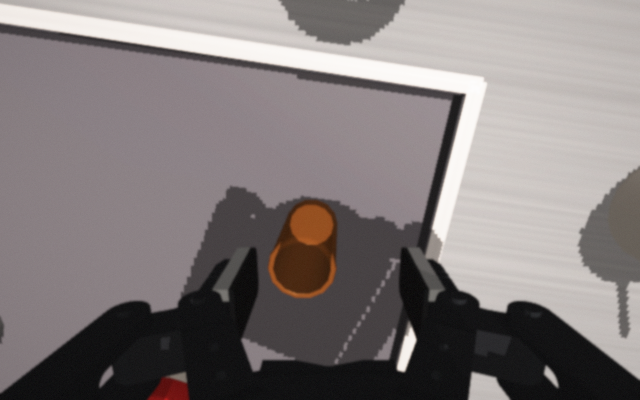

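```bash
python3 -m pendant '[-1,4,0,0,60,-1,4,0,0,60,0,1.5,-5,0,60,0,0,-8,0,60,0,0,-7,0,60,0,0,-4,0,60,0,0,0,0,60,0,0,0,0,60]'
python3 - <<'E'
from h import *
st();w=snap('wrist','w34.png');P,Q=pts((w,));print(fitbottle(P,679,-137))
E
```

```text
time: 45.18
tool_pos: [682.0, -136.8, 35.3]
tcp_rot: [-178.0, 1.8, 8.3]
ft_force: [0.6, -0.1, -0.1]
finger_gap: 59.6
t 45.18 [ 682.  -136.8   35.3] yaw 8.3 rot [-178.     1.8] F [ 0.6 -0.1 -0.1] gap 59.6
(array([ 679.06761218, -136.77645316]), 6967, np.float64(62.138871019001144), np.float64(1.4670916828692007))
```

View pics/w34.png

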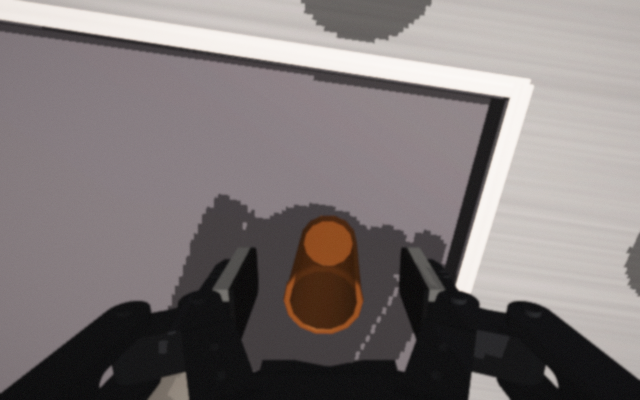

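```bash
python3 -m pendant '[-1,0,-3,0,60,-1,0,-2,0,60,0,0,0,0,45,0,0,0,0,28,0,0,0,0,25,0,0,0,0,25,0,0,0,0,25]' 45;python3 -m pendant '[0,0,15,0,25,0,0,30,0,25,0,0,35,0,25,0,0,35,0,25,0,0,35,0,25,-4,-5,35,0,25,-8,-12,35,0,25,-10,-15,25,0,25,-10,-15,10,0,25,0,0,0,0,25]' 45
python3 - <<'E'
from h import *
st();w=snap('wrist','w35.png')
E
```

```text
time: 45.82
tool_pos: [680.2, -137.4, 30.5]
tcp_rot: [-178.0, 1.7, 8.3]
ft_force: [-0.6, -0.2, -0.8]
finger_gap: 28.6
time: 46.65
tool_pos: [640.6, -182.5, 306.0]
tcp_rot: [-178.1, 1.8, 8.5]
ft_force: [0.4, -0.1, 0.8]
finger_gap: 28.9
t 46.65 [ 640.6 -182.5  306. ] yaw 8.5 rot [-178.1    1.8] F [ 0.4 -0.1  0.8] gap 28.9
```

View pics/w35.png

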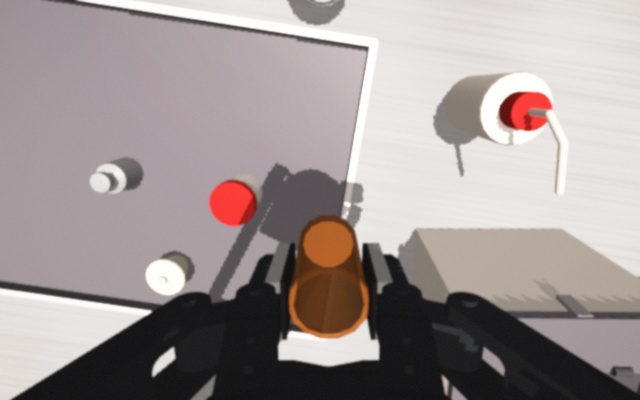

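```bash
python3 -m pendant '[-10,-14,0,0,25,-20,-28,0,0,25,-24,-34,0,0,25,-24,-34,0,0,25,-24,-34,0,0,25,-22,-32,0,0,25,-16,-23,0,0,25,-8,-12,-5,0,25,-3,-5,-5,0,25,0,0,0,0,25,0,0,0,0,25]' 45
python3 - <<'E'
from h import *
st();w=snap('wrist','w36.png')
E
```

```text
time: 47.62
tool_pos: [484.7, -393.9, 289.2]
tcp_rot: [-177.3, 1.9, 9.0]
ft_force: [0.1, 0.2, -0.5]
finger_gap: 29.1
t 47.62 [ 484.7 -393.9  289.2] yaw 9.0 rot [-177.3    1.9] F [ 0.1  0.2 -0.5] gap 29.1
```

View pics/w36.png

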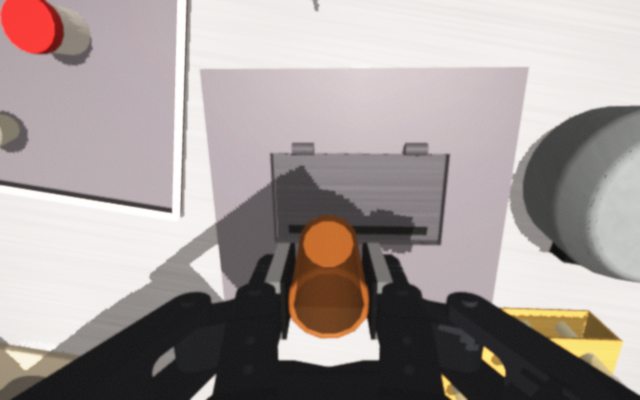

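```bash
python3 -m pendant '[-2,-6,-5,0,25,-2,-7,-8,0,25,-1,-4,-8,0,25,0,0,-5,0,25,0,0,0,0,25,0,0,0,0,25]' 45
python3 - <<'E'
from h import *
st()
E
```

```text
time: 48.17
tool_pos: [483.0, -407.6, 259.4]
tcp_rot: [-177.2, 1.9, 9.5]
ft_force: [-0.9, 0.4, -0.5]
finger_gap: 28.7
t 48.17 [ 483.  -407.6  259.4] yaw 9.5 rot [-177.2    1.9] F [-0.9  0.4 -0.5] gap 28.7
```

```bash
python3 -m pendant '[-1.2,-1.5,-6,0,25,-1,-1.5,-10,0,25,0,0,-10,0,25,0,0,-7,0,25,0,0,-3,0,25,0,0,0,0,25,0,0,0,0,25]' 45
python3 - <<'E'
from h import *
st();snap('wrist','w37.png')
E
```

```text
time: 48.75
tool_pos: [480.5, -410.2, 218.9]
tcp_rot: [-177.2, 1.9, 9.5]
ft_force: [0.6, -0.6, -0.4]
finger_gap: 28.7
t 48.75 [ 480.5 -410.2  218.9] yaw 9.5 rot [-177.2    1.9] F [ 0.6 -0.6 -0.4] gap 28.7
```

View pics/w37.png

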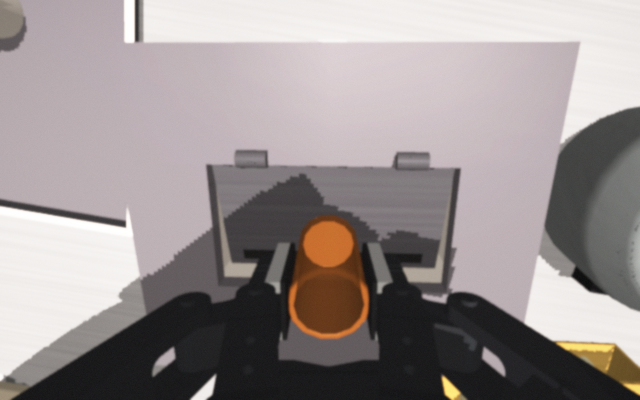

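```bash
python3 -m pendant '[0,0,-8,0,25,0,0,-12,0,25,0,0,-12,0,25,0,0,-12,0,25,0,0,-9,0,25,0,0,-5,0,25,0,0,0,0,25,0,0,0,0,25]' 45
python3 - <<'E'
from h import *
st();snap('wrist','w38.png')
E
```

```text
time: 49.47
tool_pos: [479.8, -409.6, 154.0]
tcp_rot: [-177.1, 2.0, 9.5]
ft_force: [-0.4, 0.7, -0.7]
finger_gap: 29.0
t 49.47 [ 479.8 -409.6  154. ] yaw 9.5 rot [-177.1    2. ] F [-0.4  0.7 -0.7] gap 29.0
```

View pics/w38.png

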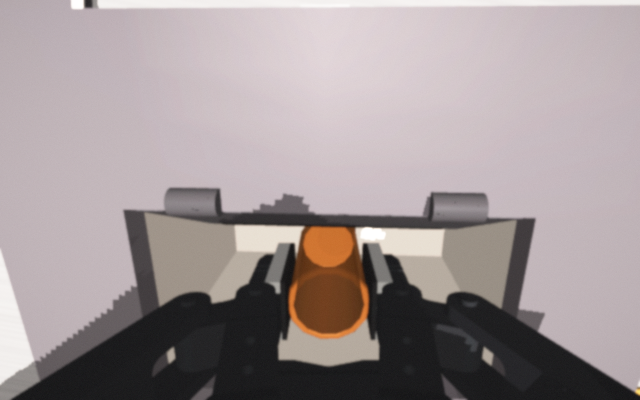

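```bash
python3 -m pendant '[0,0,0,0,40,0,0,0,0,48,0,0,0,0,48,0,0,0,0,48,0,0,0,0,48]' 45
python3 - <<'E'
from h import *
st();snap('wrist','w39.png')
E
```

```text
time: 49.93
tool_pos: [480.8, -410.7, 156.8]
tcp_rot: [-177.3, 1.8, 9.5]
ft_force: [-0.3, 0.1, 0.3]
finger_gap: 48.1
t 49.93 [ 480.8 -410.7  156.8] yaw 9.5 rot [-177.3    1.8] F [-0.3  0.1  0.3] gap 48.1
```

View pics/w39.png

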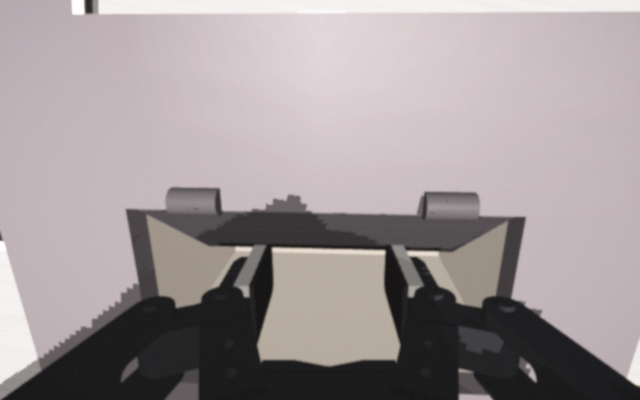

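Bottle dropped. I retract and check everything.

```bash
python3 -m pendant '[0,0,15,0,48,0,0,25,0,48,0,0,30,0,48,0,0,30,0,48,0,0,20,0,48,0,0,5,0,48,-15,-10,0,0,48,-15,-10,0,0,48,-15,-10,0,0,48,0,0,0,0,48,0,0,0,0,48]'
python3 - <<'E'
from h import *
st();w=snap('wrist','w40.png');a=snap('scene','sc40.png');b=snap('side','s40.png')
c=b['frame'][180:390,210:410];cv2.imwrite('pics/s40c.png',cv2.resize(c,None,fx=2.8,fy=2.8,interpolation=cv2.INTER_CUBIC))
P,Q=pts((a,b));pv(fitvial(P,Q,*slot(20.5),yaw=-16,z=68,zlo=20,rad=40))
E
```

```text
time: 50.9
tool_pos: [434.3, -439.6, 285.1]
tcp_rot: [-177.3, 1.8, 9.6]
ft_force: [0.3, 0.5, -0.6]
finger_gap: 48.1
t 50.90 [ 434.3 -439.6  285.1] yaw 9.6 rot [-177.3    1.8] F [ 0.3  0.5 -0.6] gap 48.1
['566.7', '381.9', '-16.5', '68.2', '1.8', '776.0', 'capside bright +/-: 91 349']
```

View pics/w40.png

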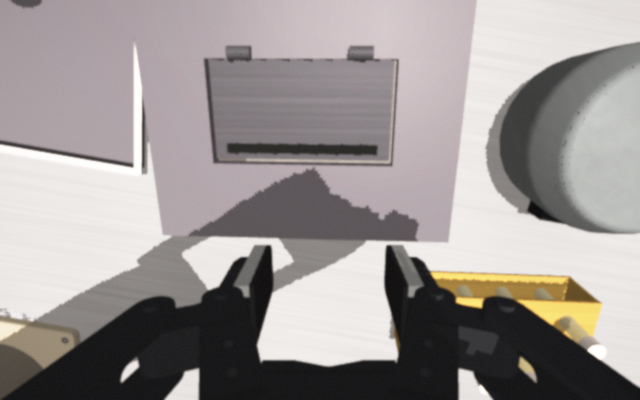

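View pics/sc40.png

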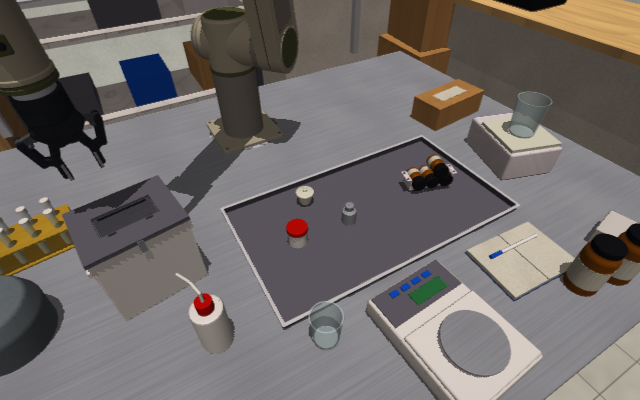

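View pics/s40c.png

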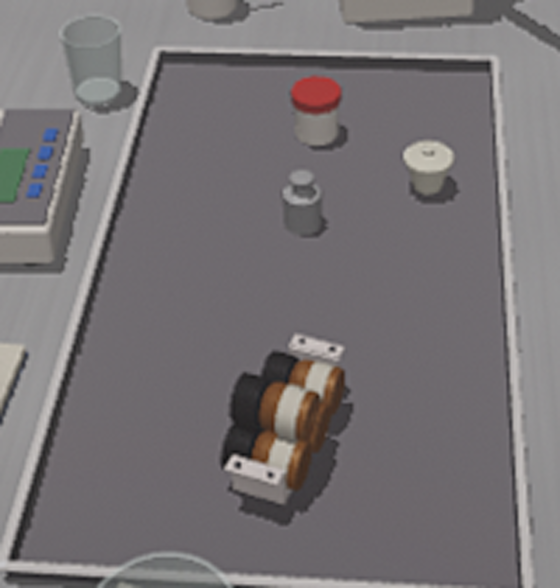

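The flap is shut, the tray is clear apart from the three bystanders at their original pixel positions, and the stack is standing. I am handing in.

```bash
python3 -c "
from bench import job
print(job.hand_in())"
```

```text
the job is handed in; nothing more can be done
None
```

The bench is cleared and the job is handed in, with the clock at about 51 s of the 210 s allowed. I found 4 vials and 2 empties; the others were absent.

- **Vials:** three lie side by side between the cheeks of the cradle. The fourth is saddled between the middle and +y ones, with its axis measured at 68 mm, where the geometry puts it. It was still there in the last pictures.
- **Empties:** after the vials, I pushed both through the flap, about 70 mm below the lid before letting go. The wrist picture right after each release showed the bottle gone from the fingers. The final picture shows the flap shut.
- **Bystanders:** the jar, weight and crucible are at the same places in the final scene picture as in the first.

**What went wrong or disagreed:**
- My first grasp of the first vial sat too high on it, so I set it back down and gripped it again.
- The tool tilted by up to about 3° during fast moves. I slowed down and corrected its position before each placement.
- Some position fits of the outer two vials differed by 1–5 mm because the cheeks confused the fit. The pictures showed both seated.

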